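# Set out a potting station

### The arm

A 6-joint arm with a two-finger parallel gripper is mounted at the origin on a cart in front of the work surface, level with it; the furniture and walls round the work are solid. World frame = base frame: x ahead of the robot, y to its left, z up, the work surface at z = 0. Lengths are in m, angles in rad, forces in N, time in s.
With the tool pointing down it reaches from about 0.375 to 0.9 m from the base axis. Payload 3.1 kg.
Tool frame: the origin (TCP) lies at the very end of the fingers, on their centre line; the grasp point (between the pads) lies 19 mm behind it; x points along the fingers, y is the direction in which the jaws open and shut, and the axes are right-handed (so a half turn about x gives the same grasp; the last joint's range is limited). The gripper opens to 87 mm and grips with 3 to 60 N. Pads are 19 mm wide; open, the fingers measure 117 mm over their backs; the gripper's body (75 mm by 190 mm) begins 51 mm behind the grasp point.
Start: joints at [-1.371, 0.527, 1.433, -0, 1.181, -0.178], TCP at [0.231, -0.581, 0.185] pointing down, gripper open.
Joint ranges: [-3.08, 3.08], [-0.75, 2.2], [0.22, 2.44], [-1.43, 4.57], [0, 2.65], [-2.85, 2.85]. Speed limits (rad/s): [2.79, 2.79, 3.14, 3.14, 3.14, 3.14].

### API

Orientations are given as a unit quaternion [x, y, z, w].
In Python, from rig import robot gives the robot as it stands.
- The arm moves only by the tool carry_out, never from a script. Its argument "commands" is a list that holds one entry, the list of rows, each a list of 5 numbers: the opening, from 0 (shut) to 1 (fully open), then the shift along the tool's x, y, z in mm, then the turn about the tool's x in degrees. In form: [[[hand, x, y, z, twist], ...]]. A call has 1 to 8 rows; each row shifts and turns the pose as measured when the row begins, along the tool's axes as they then stand; what a row does not reach is not made up. A row lasts 1/12 s, in which the tool goes at most 41.7 mm and 7.16 degrees, less where a joint would pass 70% of its speed; a pose out of reach is approached as far as the arm can. A call with a gripper value outside its range is refused whole. The fingers move at their own pace and stop on an object; "force" is the grip in N (left out, the last holds). Time passes only in rows, so rows that do not move let the fingers close. It gives the time, the measured TCP pose, the force and the opening at its end, in the units of the state.
- robot.get_obs(): the state, without advancing time (a new reading comes with each control period).
- robot.camera(name): name is "scene" or "top" or "wrist"; returns the picture (480x640x3 uint8, red, green, blue); there is no depth.
- robot.camera_model(name): a dict with "fx", "fy", "cx", "cy" (pixels), "R" (3x3) and "t" (3): a world point X has camera coordinates R X + t. Camera axes: x right, y down, z forward; pixel columns grow to the right and rows downward; lengths in m; the calibration is good to about 2 mm. A picture is of the moment at which its call begins: read the wrist's pose just before it. camera_model takes no time and is no camera call; for the wrist camera it gives the pose at the moment of the call.
- robot.hand_in(): hands the job in, once; it reports no verdict.
The state is a dict: "time": time; "q": joint angles; "joint_velocities": joint speeds; "joint_torque": joint torques, N m; "position": TCP position; "tool_rot": TCP orientation; "ft_force": force on the tool from outside, world axes, zero at the start; "moment": the same for the moment, N m; "grip_width": finger opening in m.
Only numpy, scipy, OpenCV 4.12 (cv2) and the standard library are available. Lean on these libraries where they do the work, as an engineer would, in place of code of your own. Each camera call takes 0.05 s, during which the arm holds its last target. There are 200 camera calls.

### The job

Set the bench out for potting the finned housing. First stand the metal holder cup in the middle of the scale's pan, then nest the white liner cup upright in it, letting it settle with no more than a light push so that the two do not wedge. Stand the finned housing upright in the middle of the layout plate with its long sides parallel to the raised bar, and lay the tape roll flat on the plate in the middle of the gap between the housing and the bar; leave everything else as it stands.

Things in the scene. Friction and masses are not known exactly. Their poses are not given: they have to be found in the camera images.
- holder_cup: loose thick-walled aluminium cup, 64 mm high, tapered: outside 51 mm across the foot and 64 mm across the rim, wall 3 mm (mouth 58 mm inside), floor 5 mm thick, about 0.16 kg. Origin: centre of the underside, z up; at the start it stands upright on the bench
- liner_cup: loose thin white plastic cup of nearly the same taper, 80 mm high: outside 45 mm across the foot, 63 mm across the rim, wall 2 mm, about 0.03 kg. Origin: centre of the underside, z up; upright at the start. Resting in the holder cup its foot hangs on the taper about 16 to 23 mm above the holder's underside and its top 35 mm or so stand out. Pressed hard it wedges
- housing: loose finned light-grey metal housing (a driver unit), a block 97 mm long (its x), 56 to 58 mm wide (its y), 66 mm high, standing upright with fins on its sides. Origin: centre of the underside, z up. Grip it across its width
- tape_roll: loose black roll of tape lying flat, 54 mm across, 19 mm high. Origin: centre of the underside, z up
- plate: fixed aluminium layout plate, 130 mm along x, 230 mm along y, upper face 10 mm above the bench; a dark raised bar 8 mm thick runs along its whole +y end, top 30 mm above the bench, inner face at y = +107 mm. Origin: underside, in the middle of the 130 x 230 mm. With the housing in the middle, the middle of the gap between housing and bar is at x = 0, y = +68 mm
- scale: fixed grey bench scale, 155 x 140 mm, case 22 mm high, with a round steel pan 112 mm across whose upper face is 28 mm above the bench; display and keys on its -x side. Origin: on the bench directly under the pan's centre
- glue_bottle: standing glue bottle, 61 mm across, 214 mm high, a bystander behind the plate and scale; origin: centre of the underside
- multimeter: multimeter lying on the bench, 147 x 74 x 42 mm, a bystander at the right; origin: centre of the underside. Fixed open cartons, up to about 0.3 m high, stand to its right and behind it: rise above them before swinging from the start over the bench
Things that resemble listed ones, but are neither listed nor needed, are in the scene too. Leave any green look-alike of the liner_cup alone.

How it is judged:
On the way, in this order (a step that is already met when the one before it is completed fails the run):
1. the holder cup stands released on the scale's pan, liner not yet in it (horizontal distance between holder_cup and scale below 0.015 m and height (world z) of holder_cup between 0.024 and 0.034 m and angle between holder_cup's own z axis and vertical below 0.08 rad and contact force between the fingers and holder_cup below 0.1 N and horizontal distance between liner_cup and holder_cup above 0.06 m), for 0.2 s.
2. the liner cup is nested upright in the holder cup and released (horizontal distance between holder_cup and scale below 0.015 m and height (world z) of holder_cup between 0.024 and 0.034 m and angle between holder_cup's own z axis and vertical below 0.08 rad and horizontal distance between liner_cup and holder_cup below 0.006 m and z of liner_cup in the frame of holder_cup between 0.008 and 0.03 m and angle between liner_cup's own z axis and vertical below 0.1 rad and contact force between the fingers and liner_cup below 0.1 N), for 0.2 s.
At the end, for the whole second after the job is handed in: Holder upright on the pan, 15 mm of centre; liner upright in it, within 6 mm, foot 8-30 mm above the holder's; housing upright, 15 mm of plate middle, 0.14 rad of bar; roll flat on plate, 15 mm across and 10 mm along plate y of x=0, y=68 mm; all released, at rest (all of step 2 and horizontal distance between housing and plate below 0.015 m and height (world z) of housing between 0.006 and 0.015 m and angle between housing's own z axis and vertical below 0.08 rad and angle between the x axis of housing and the x axis of plate, either way round below 0.14 rad and x of tape_roll in the frame of plate between -0.015 and 0.015 m and y of tape_roll in the frame of plate between 0.058 and 0.078 m and height (world z) of tape_roll between 0.006 and 0.015 m and angle between tape_roll's own z axis and vertical below 0.1 rad and linear speed of each of holder_cup, liner_cup, housing, tape_roll below 0.01 m/s and angular speed of each of holder_cup, liner_cup, housing, tape_roll below 0.1 rad/s and contact force between the fingers and holder_cup below 0.1 N and contact force between the fingers and housing below 0.1 N and contact force between the fingers and tape_roll below 0.1 N); the robot touches nothing.
It fails at once if the liner is forced into the holder cup with more than 30 N (contact force between liner_cup and holder_cup above 30 N).
It fails at once if the glue bottle is moved or tipped (distance of glue_bottle from where it was at the start of the episode above 0.02 m or angle between glue_bottle's own z axis and vertical above 0.3 rad).
It fails at once if the multimeter is moved (distance of multimeter from where it was at the start of the episode above 0.02 m).
It also fails if it takes over 112 s, if anything falls off the work surface, if the arm or the gripper's body presses on something with over 40 N, if the wrist force passes 120 N, or if a joint passes its speed limit or range.

## Working session

There is one attempt and no reset: what is moved stays moved. The work goes in short steps, Python scripts to look and compute and a tool call to move; the robot and the scene stay as the last step left them, time stands still between calls to the robot, and variables do not carry over. Pictures are saved under pics/ and viewed, on a budget of 14 in all, crops included, one or two more only if the job needs it, and the job is handed in when it is done.

Besides the shell and the picture viewer there is one more tool, called after ">>>" in YAML: its name, and indented under it one key for each argument. carry_out: Moves the arm, as the interface text tells. Its arguments: {"type":"object","properties":{"commands":{"type":"array"},"force":{"type":"number"}},"required":["commands"]}

```bash
ls; mkdir -p pics
cat > h.py <<'E'
import numpy as np, cv2
from rig import robot
def ray(name,u,v,m=None):
    m=m or robot.camera_model(name); R=np.array(m["R"]);t=np.array(m["t"])
    d=R.T@np.array([(u-m["cx"])/m["fx"],(v-m["cy"])/m["fy"],1]); return -R.T@t,d
def onz(name,u,v,z,m=None):
    c,d=ray(name,u,v,m); return c+d*(z-c[2])/d[2]
def proj(name,X,m=None):
    m=m or robot.camera_model(name); p=np.array(m["R"])@np.array(X)+np.array(m["t"]); return np.array([m["fx"]*p[0]/p[2]+m["cx"],m["fy"]*p[1]/p[2]+m["cy"]])
def snap(name,f):
    im=cv2.cvtColor(np.array(robot.camera(name)),cv2.COLOR_RGB2BGR); cv2.imwrite("pics/"+f,im); return im
E
python3 - <<'E'
from h import *
for n in("scene","top"):
    snap(n,n+"0.png"); m=robot.camera_model(n); print(n,m["fx"],-np.array(m["R"]).T@m["t"],np.round(m["R"],2).tolist())
print(robot.get_obs())
E
```

```text
pics
scene 437.0526183186882 [0.12859557 0.60748377 0.79582867] [[-0.74, -0.67, -0.0], [-0.5, 0.56, -0.67], [0.45, -0.49, -0.75]]
top 574.2217271892965 [0.25772785 0.11152653 1.77159172] [[0.01, -1.0, -0.01], [-0.98, -0.01, -0.18], [0.18, 0.01, -0.98]]
{'time': 0.1, 'q': array([-1.37147507e+00,  5.28364038e-01,  1.43375441e+00, -2.77303712e-06,
        1.18141050e+00, -1.78524119e-01]), 'joint_velocities': array([ 0.00069701, -0.00251316, -0.00218452, -0.00050997,  0.00039434,
       -0.00113584]), 'joint_torque': array([-1.10897785e-03, -4.40985417e+01, -1.77151233e+01,  6.35217852e-02,
        5.33868000e-02, -4.18219111e-05]), 'position': array([ 0.23044112, -0.58018782,  0.18378148]), 'tool_rot': array([-0.6945169 , -0.1334801 ,  0.69453295, -0.13211103]), 'ft_force': array([-1.12321689, -0.08277766,  0.0582522 ]), 'moment': array([-0.03224366,  0.01707194, -0.01586605]), 'grip_width': 0.08722771715029475}
```

View pics/top0.png

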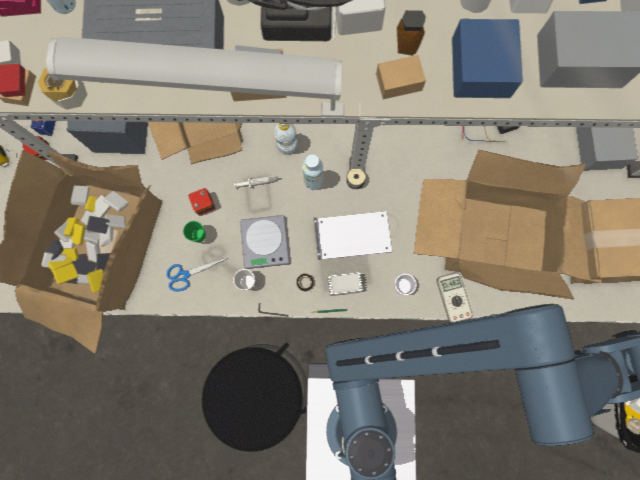

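View pics/scene0.png

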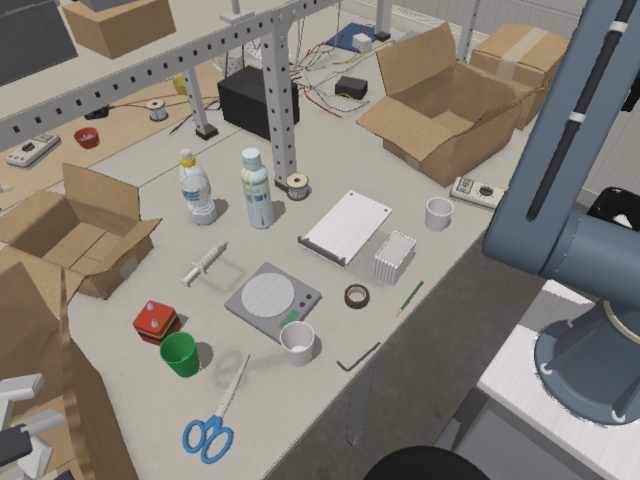

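Top view: white cups at (246,280) and (405,284), green look-alike at (195,232), scale pan at (264,238), plate at (353,236), housing at (346,284), roll at (305,282) with a spool at (356,178) that could be mistaken for it, and the multimeter at (456,298). The liner and holder candidates are the two pale cups, so I'll check those in one close crop.

Run:
```python
import cv2,numpy as np
t=cv2.imread('pics/top0.png');s=cv2.imread('pics/scene0.png')
a=cv2.resize(t[205:305,225:425],None,fx=4,fy=3.4,interpolation=cv2.INTER_CUBIC)[:340]
a=cv2.resize(t[207:307,225:425],(800,400),interpolation=cv2.INTER_CUBIC)
b=cv2.resize(s[315:365,265:345],(400,200),interpolation=cv2.INTER_CUBIC);c=cv2.resize(s[190:240,400:480],(400,200),interpolation=cv2.INTER_CUBIC)
cv2.imwrite('pics/c1.png',np.vstack([a,np.hstack([b,c])]))
```

```text
(no output)
```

View pics/c1.png

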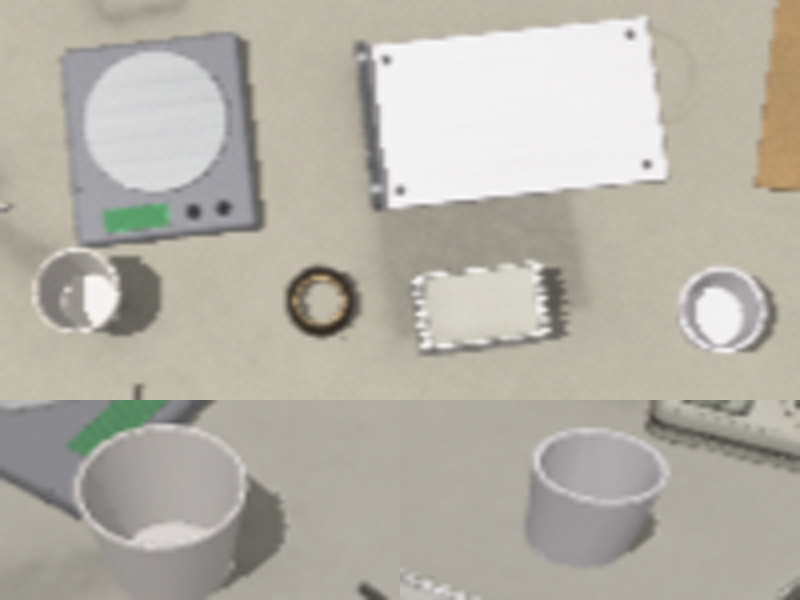

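Right cup (405,284) has a thick wall and is short, so it is the holder. Left cup (246,280) is thin and taller, so it is the liner. The bar is on the plate's left end (+y ≈ world +y), and the scale's keys face the robot.

Run:
```python
from h import *
from scipy.spatial.transform import Rotation as Ro
T=lambda u,v,z: onz("top",225+u/4,207+v/4,z)[:2]
P={'liner':(77,290,.08),'holder':(724,309,.064),'pan':(155,121,.028),'roll':(322,300,.019),'bottle':0}
for k,v in P.items():
    if v: print(k,np.round(T(*v),4))
pl=[T(*c,.010) for c in((368,47),(648,18),(666,181),(380,208))]; print('plate',np.round(pl,4).tolist(),[np.linalg.norm(pl[i]-pl[i-1]).round(3) for i in range(4)])
ho=[T(*c,.066) for c in((412,277),(543,262),(550,340),(420,352))]; print('hous',np.round(np.mean(ho,0),4),[np.linalg.norm(ho[i]-ho[i-1]).round(3) for i in range(4)])
for n,p in(('pl',pl),('ho',ho)): d=p[0]-p[1]+p[3]-p[2]; print(n,'long-dir deg',np.degrees(np.arctan2(d[1],d[0])))
# cross-check with scene view
for n,z,px in(('liner',.08,(297,335)),('holder',.064,(439,206)),('roll',.019,(357,293)),('pan',.028,(268,296))): print('scene',n,np.round(onz("scene",*px,z)[:2],3))
b=onz("top",314,160,.214); print('bottle~',b[:2])
print(Ro.from_quat(robot.get_obs()['tool_rot']).as_matrix().round(3))
m=robot.camera_model("wrist");print(m, (-np.array(m["R"]).T@m["t"]).round(3))
```

```text
liner [0.4353 0.3508]
holder [ 0.4294 -0.1289]
pan [0.5724 0.3029]
roll [0.4366 0.1716]
plate [[0.6368, 0.1397], [0.6629, -0.0799], [0.5336, -0.0929], [0.5095, 0.1284]] [np.float64(0.128), np.float64(0.221), np.float64(0.13), np.float64(0.223)]
hous [0.4278 0.0515] [np.float64(0.056), np.float64(0.098), np.float64(0.058), np.float64(0.097)]
pl long-dir deg 96.4916769093649
ho long-dir deg 96.69756583710772
scene liner [0.435 0.35 ]
scene holder [ 0.43  -0.127]
scene roll [0.436 0.172]
scene pan [0.567 0.307]
bottle~ [0.76267954 0.14749683]
[[-0.     0.369 -0.929]
 [ 0.002 -0.929 -0.369]
 [-1.    -0.002 -0.   ]]
{'fx': 353.6141468062843, 'fy': 353.6141468062843, 'cx': 315.1122812020303, 'cy': 245.46762924220917, 'R': array([[ 0.36895031, -0.92944692, -0.00202283],
       [-0.89621892, -0.3563353 ,  0.26422869],
       [-0.24630734, -0.09567436, -0.96445794]]), 't': array([-0.62305759, -0.03158234,  0.38861053])} [ 0.297 -0.553  0.382]
```

Everything agrees with the given sizes, and the two views match. The plate is yawed about 6.5°, its middle is at (0.585, 0.028), and the housing has to turn about 90°. I'll rise first.

>>> carry_out:
  commands:
    - [[1,-37,0,0,0],[1,-37,0,0,0],[1,-37,0,0,0],[1,-37,0,0,0],[1,-37,0,0,0],[1,-37,0,0,0]]
  force: 15

```text
time: 0.6
position: [0.2289, -0.5737, 0.3982]
tool_rot: [-0.694, -0.146, 0.695, -0.119]
ft_force: [-0.1, -1.2, -0.6]
grip_width: 0.0872
```

>>> carry_out:
  commands:
    - [[1,0,-28,-28,0],[1,0,-28,-28,0],[1,0,-28,-28,0],[1,0,-28,-28,0],[1,0,-28,-28,0],[1,0,-28,-28,0],[1,0,-28,-28,0],[1,0,-28,-28,0]]

```text
time: 1.27
position: [0.3568, -0.2852, 0.4108]
tool_rot: [-0.695, -0.133, 0.696, -0.122]
ft_force: [0.6, -0.6, 0.5]
grip_width: 0.0869
```

```bash
cat >> h.py <<'E'
from scipy.spatial.transform import Rotation as Ro
def go(x,y,z,psi=None):
    "tool-frame shift (mm) to a world TCP; twist (deg) to jaw angle psi (mod 180), shift given for present axes"
    o=robot.get_obs(); M=Ro.from_quat(o['tool_rot']).as_matrix(); d=M.T@(np.array([x,y,z])-o['position'])*1000
    ps=np.degrees(np.arctan2(M[1,1],M[0,1])); tw=0 if psi is None else (ps-psi+90)%180-90
    print('t%.2f pos'%o['time'],o['position'].round(4),'psi %.1f'%ps,'tilt %.2f'%np.degrees(np.arccos(-M[2,0])),'q1,q6',o['q'][[0,5]].round(2),'F',o['ft_force'].round(1),'w %.4f'%o['grip_width'],'| shift',d.round(1),'twist %.1f'%tw)
E
python3 -c "
from h import *
go(.4294,-.1285,.2,-90)"
```

```text
t1.27 pos [ 0.3568 -0.2852  0.4108] psi -69.2 tilt 0.92 q1,q6 [-0.92  0.28] F [ 0.6 -0.6  0.5] w 0.0869 | shift [ 212.9 -117.4 -123. ] twist 20.8
```

>>> carry_out:
  commands:
    - [[1,10,-29,-29,0],[1,10,-29,-29,0],[1,10,-29,-29,0],[1,10,-29,-29,0],[1,35,0,0,7],[1,35,0,0,7],[1,35,0,0,7],[1,35,0,0,0]]

```text
time: 1.93
position: [0.4295, -0.1255, 0.2366]
tool_rot: [0.713, 0.0, -0.701, -0.005]
ft_force: [-0.4, -0.4, 0.1]
grip_width: 0.0873
```

Run:
```python
from h import *
m=robot.camera_model("wrist"); im=snap("wrist","w1.png")
print(proj("wrist",[.4294,-.1285,.064],m))
go(.4294,-.1285,.1,-90)
```

```text
[319.71097806 221.27999431]
t1.98 pos [ 0.4243 -0.1227  0.23  ] psi -90.2 tilt 0.89 q1,q6 [-0.55  1.02] F [-2.7  1.8 -4.6] w 0.0872 | shift [129.9   7.8  -4.6] twist -0.2
```

View pics/w1.png

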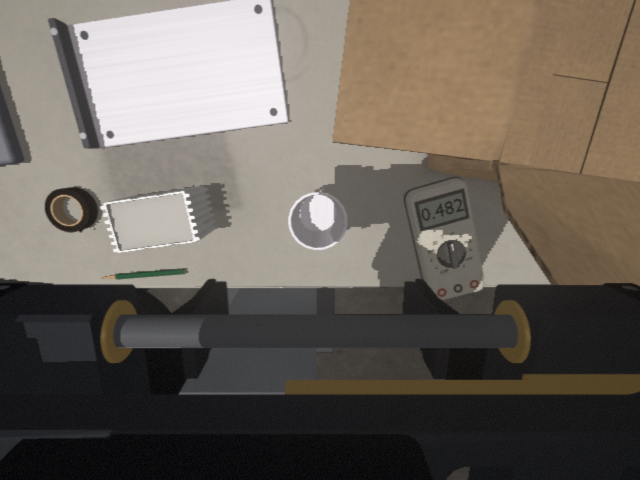

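The wrist view shows the holder rim at (318,221), against a predicted (320,221). The estimate holds, so I descend.

>>> carry_out:
  commands:
    - [[1,30,4,-3,0],[1,30,3,-2,0],[1,30,1,0,0],[1,25,0,0,0],[1,5,0,0,0],[1,0,0,0,0]]

```text
time: 2.48
position: [0.4301, -0.1292, 0.1066]
tool_rot: [0.707, 0.006, -0.707, -0.006]
ft_force: [-0.6, 0.1, 1.3]
grip_width: 0.0875
```

```bash
python3 -c "
from h import *
go(.4294,-.1285,.034,-90)"
```

```text
t2.48 pos [ 0.4301 -0.1292  0.1066] psi -90.0 tilt 0.98 q1,q6 [-0.55  1.  ] F [-0.6  0.1  1.3] w 0.0875 | shift [72.6  0.5  0.7] twist -0.0
```

>>> carry_out:
  commands:
    - [[1,25,0,0,0],[1,25,0,0,0],[1,20,0,0,0],[1,3,0,0,0],[0,0,0,0,0],[0,0,0,0,0],[0,0,0,0,0],[0,0,0,0,0]]

```text
time: 3.15
position: [0.4418, -0.1353, 0.0434]
tool_rot: [0.715, 0.002, -0.699, -0.001]
ft_force: [0.2, 0.1, 0.1]
grip_width: 0.0678
```

>>> carry_out:
  commands:
    - [[0,0,0,0,0],[0,0,0,0,0],[0,0,0,0,0],[0,0,0,0,0]]

```text
time: 3.48
position: [0.4437, -0.1364, 0.0466]
tool_rot: [0.717, 0.001, -0.697, 0.0]
ft_force: [-0.2, 0.7, -0.4]
grip_width: 0.0416
```

```bash
python3 -c "
from h import *
go(.4294,-.1285,.2,-90);print(Ro.from_quat(robot.get_obs()['tool_rot']).as_matrix().round(4))"
```

```text
t3.48 pos [ 0.4437 -0.1364  0.0466] psi -89.9 tilt 1.56 q1,q6 [-0.55  1.  ] F [-0.2  0.7 -0.4] w 0.0416 | shift [-153.7   -8.    10.2] twist 0.1
[[ 0.0271  0.0016 -0.9996]
 [ 0.001  -1.     -0.0016]
 [-0.9996 -0.001  -0.0272]]
```

Run:
```python
from h import *
go(.4294,-.1285,.034,-90)
m=robot.camera_model("wrist"); im=snap("wrist","w2.png")
go(.4294,-.1285,.034,-90)
im2=snap("top","t2.png")
cv2.imwrite("pics/w2b.png",np.vstack([im[100:400],cv2.resize(im2[240:320,340:511],(640,300))]))
```

```text
t3.48 pos [ 0.4437 -0.1364  0.0466] psi -89.9 tilt 1.56 q1,q6 [-0.55  1.  ] F [-0.2  0.7 -0.4] w 0.0416 | shift [12.3 -7.9 14.7] twist 0.1
t3.53 pos [ 0.4437 -0.1363  0.0466] psi -89.9 tilt 1.55 q1,q6 [-0.55  1.  ] F [-0.4  1.  -0.4] w 0.0380 | shift [12.2 -7.8 14.6] twist 0.1
```

View pics/w2b.png

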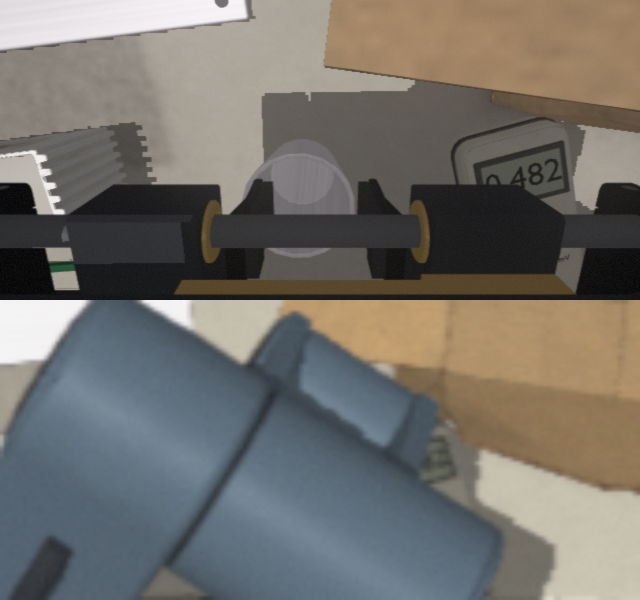

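Run:
```python
from h import *
print(onz("wrist",300,305,.064), onz("wrist",303,272,0.0), proj("wrist",robot.get_obs()['position']), robot.get_obs()['grip_width'])
```

```text
[ 0.43130676 -0.12720476  0.064     ] [ 0.42957036 -0.12664514  0.        ] [316.37723213 273.87970884] 0.033538625886526736
```

>>> carry_out:
  commands:
    - [[1,0,0,0,0],[1,0,0,0,0],[1,0,0,0,0],[1,0,0,0,0],[1,0,0,0,0],[1,0,0,0,0],[1,0,0,0,0],[1,0,0,0,0]]

```text
time: 4.25
position: [0.443, -0.1359, 0.0458]
tool_rot: [0.716, 0.001, -0.698, -0.0]
ft_force: [0.0, -0.2, -0.1]
grip_width: 0.0787
```

>>> carry_out:
  commands:
    - [[1,-10,0,0,0],[1,-25,0,0,0],[1,-25,0,0,0],[1,0,0,0,0],[1,0,0,0,0],[1,0,0,0,0],[1,0,0,0,0]]

```text
time: 4.83
position: [0.4401, -0.1353, 0.1062]
tool_rot: [0.715, 0.002, -0.7, -0.001]
ft_force: [-0.8, 0.2, -0.0]
grip_width: 0.0867
```

Run:
```python
from h import *
go(.4294,-.1285,.034,-90)
m=robot.camera_model("wrist"); im=snap("wrist","w3.png")
go(.4294,-.1285,.034,-90)
```

```text
t4.83 pos [ 0.4401 -0.1353  0.1062] psi -89.9 tilt 1.25 q1,q6 [-0.55  1.  ] F [-0.8  0.2 -0. ] w 0.0867 | shift [72.  -6.5 12.2] twist 0.1
t4.88 pos [ 0.4399 -0.1352  0.106 ] psi -89.9 tilt 1.23 q1,q6 [-0.55  1.  ] F [-0.4 -0.7 -0.3] w 0.0869 | shift [71.8 -6.4 12. ] twist 0.1
```

View pics/w3.png

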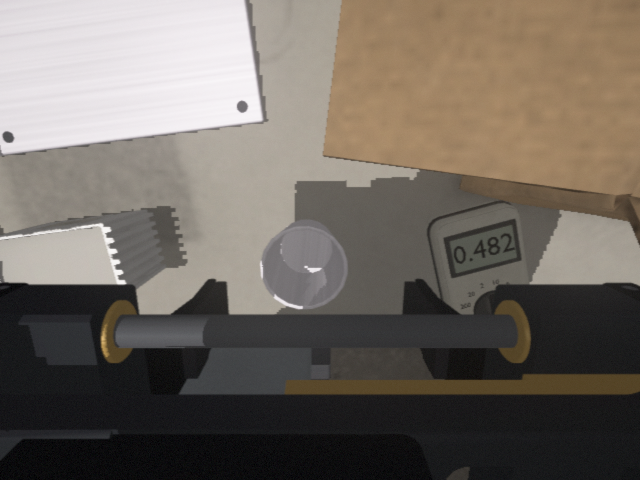

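Run:
```python
from h import *
print(onz("wrist",304,265,.064)); o=robot.get_obs();p=o['position'];M=Ro.from_quat(o['tool_rot']).as_matrix()
for s in(1,-1): print(proj("wrist",p+M@[0,s*o['grip_width']/2,0]),proj("wrist",p+M@[-.019,s*o['grip_width']/2,0]))
m=robot.camera_model("wrist");C=-np.array(m["R"]).T@m["t"];print(M.T@(C-p))
```

```text
[ 0.43232138 -0.12637492  0.064     ]
[389.48617218 273.87172629] [396.59216792 285.85913271]
[243.20409652 273.86404299] [236.32938608 285.85042185]
[-0.19808873 -0.00072127 -0.07184153]
```

The cup is upright and unmoved with its rim at (304,265), so the closing fingers passed over it. In the image the visible fingertips end about 38 mm behind the reported TCP. I'll re-centre, go down gradually and watch the force.

>>> carry_out:
  commands:
    - [[1,15,-4,5,0],[1,15,-4,5,0],[1,15,0,0,0],[1,10,0,0,0],[1,0,0,0,0],[1,0,0,0,0]]

```text
time: 5.38
position: [0.4289, -0.1257, 0.0451]
tool_rot: [0.712, 0.003, -0.702, -0.003]
ft_force: [-0.0, 0.5, 0.4]
grip_width: 0.0871
```

Run:
```python
from h import *
go(.431,-.1272,.03,-90)
im=snap("wrist","w4.png")
go(.431,-.1272,.03,-90)
cv2.imwrite("pics/w4c.png",im[200:400,150:490])
```

```text
t5.38 pos [ 0.4289 -0.1257  0.0451] psi -89.9 tilt 0.98 q1,q6 [-0.55  1.  ] F [-0.   0.5  0.4] w 0.0871 | shift [15.1  1.6 -1.9] twist 0.1
t5.43 pos [ 0.4288 -0.1257  0.0452] psi -89.9 tilt 0.98 q1,q6 [-0.55  1.  ] F [-0.1 -0.2  0.5] w 0.0874 | shift [15.2  1.7 -1.9] twist 0.1
```

View pics/w4c.png

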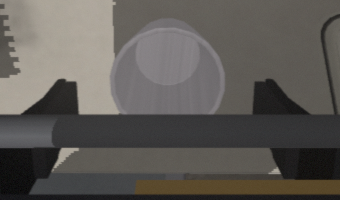

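>>> carry_out:
  commands:
    - [[1,10,0,0,0],[1,8,0,0,0],[1,6,0,0,0],[1,4,0,0,0],[1,4,0,0,0],[1,0,0,0,0]]

```text
time: 5.93
position: [0.4315, -0.1267, 0.013]
tool_rot: [0.714, 0.002, -0.7, -0.002]
ft_force: [-1.0, 0.3, 0.2]
grip_width: 0.087
```

Run:
```python
from h import *
go(.431,-.1272,.0,-90)
```

```text
t5.93 pos [ 0.4315 -0.1267  0.013 ] psi -89.9 tilt 1.15 q1,q6 [-0.55  1.  ] F [-1.   0.3  0.2] w 0.0870 | shift [13.   0.6  0.7] twist 0.1
```

>>> carry_out:
  commands:
    - [[0,0,0,0,0],[0,0,0,0,0],[0,0,0,0,0],[0,0,0,0,0],[0,0,0,0,0],[0,0,0,0,0],[0,0,0,0,0],[0,0,0,0,0]]

```text
time: 6.6
position: [0.4319, -0.1268, 0.0138]
tool_rot: [0.714, 0.002, -0.7, -0.001]
ft_force: [0.4, -0.2, -2.0]
grip_width: 0.0631
```

Run:
```python
from h import *
go(.431,-.1272,.0,-90)
```

```text
t6.60 pos [ 0.4319 -0.1268  0.0138] psi -89.9 tilt 1.20 q1,q6 [-0.55  1.  ] F [ 0.4 -0.2 -2. ] w 0.0631 | shift [13.8  0.4  1.1] twist 0.1
```

>>> carry_out:
  commands:
    - [[1,0,0,0,0],[1,0,0,0,0],[1,0,0,0,0],[1,5,0,0,0],[1,5,0,0,0],[0,2,0,0,0],[0,0,0,0,0],[0,0,0,0,0]]

```text
time: 7.27
position: [0.4325, -0.127, 0.0006]
tool_rot: [0.714, 0.002, -0.7, -0.001]
ft_force: [-0.5, -0.5, -0.1]
grip_width: 0.0741
```

>>> carry_out:
  commands:
    - [[0,0,0,0,0],[0,0,0,0,0],[0,0,0,0,0],[0,0,0,0,0],[0,0,0,0,0],[0,0,0,0,0],[0,0,0,0,0]]
  force: 20

```text
time: 7.85
position: [0.4322, -0.1268, 0.0003]
tool_rot: [0.714, 0.002, -0.7, -0.001]
ft_force: [-0.4, 0.5, -0.9]
grip_width: 0.0623
```

Run:
```python
from h import *
go(.431,-.1272,.0,-90)
im=snap("wrist","w5.png")
cv2.imwrite("pics/w5c.png",im[180:400,150:490])
```

```text
t7.85 pos [ 4.322e-01 -1.268e-01  3.000e-04] psi -89.9 tilt 1.20 q1,q6 [-0.55  0.99] F [-0.4  0.5 -0.9] w 0.0623 | shift [0.3 0.4 1.2] twist 0.1
```

View pics/w5c.png

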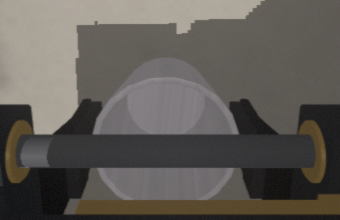

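The cup is seated evenly between the fingers. There was no bench force at reported z≈0, so the real tips do sit above the reported TCP. I'll work with the heights the objects tell me, and lift.

>>> carry_out:
  commands:
    - [[0,-8,0,0,0],[0,-20,0,0,0],[0,-30,0,0,0],[0,-30,0,0,0],[0,-30,0,0,0],[0,-30,0,0,0],[0,0,0,0,0]]

```text
time: 8.48
position: [0.4268, -0.1265, 0.1553]
tool_rot: [0.712, 0.003, -0.702, -0.003]
ft_force: [0.3, -1.0, -1.4]
grip_width: 0.0625
```

Run:
```python
from h import *
go(.573,.303,.16,-90)
im=snap("wrist","w6.png")
g=cv2.cvtColor(im,cv2.COLOR_BGR2GRAY); print(g[200:330:10,316])
```

```text
t8.48 pos [ 0.4268 -0.1265  0.1553] psi -90.0 tilt 0.94 q1,q6 [-0.55  1.01] F [ 0.3 -1.  -1.4] w 0.0625 | shift [   1.1 -429.5 -146.4] twist 0.0
[ 98  99  98  97 111 110 128 127 125 124 124 123  58]
```

>>> carry_out:
  commands:
    - [[0,0,-20,-7,0],[0,0,-34,-12,0],[0,0,-34,-12,0],[0,0,-34,-12,0],[0,0,-34,-12,0],[0,0,-34,-12,0],[0,0,-34,-12,0],[0,0,-34,-12,0]]

```text
time: 9.2
position: [0.5123, 0.1362, 0.1498]
tool_rot: [-0.706, 0.002, 0.709, 0.008]
ft_force: [1.2, -2.0, -1.1]
grip_width: 0.0625
```

Run:
```python
from h import *
go(.573,.303,.13,-90)
```

```text
t9.20 pos [0.5123 0.1362 0.1498] psi -90.8 tilt 0.51 q1,q6 [0.04 1.62] F [ 1.2 -2.  -1.1] w 0.0625 | shift [  20.9 -167.5  -58.4] twist -0.8
```

>>> carry_out:
  commands:
    - [[0,0,-34,-12,0],[0,0,-34,-12,0],[0,0,-34,-12,0],[0,0,-22,-8,0],[0,0,-10,-4,0],[0,0,0,0,0],[0,0,0,0,0]]

```text
time: 9.78
position: [0.5553, 0.2819, 0.138]
tool_rot: [-0.698, 0.0, 0.716, 0.003]
ft_force: [-0.5, -0.3, -1.4]
grip_width: 0.0625
```

Run:
```python
from h import *
go(.573,.303,.04,-90)
snap("wrist","w7.png")
m=robot.camera_model("wrist"); print(proj("wrist",[.5724,.3029,.028],m)); go(.573,.303,.04,-90)
```

```text
t9.78 pos [0.5553 0.2819 0.138 ] psi -90.3 tilt 1.41 q1,q6 [0.28 1.86] F [-0.5 -0.3 -1.4] w 0.0625 | shift [ 97.6 -20.8 -20. ] twist -0.3
[291.91881021 209.79688147]
t9.83 pos [0.555  0.2815 0.1379] psi -90.3 tilt 1.45 q1,q6 [0.28 1.86] F [ 0.7 -0.9 -1. ] w 0.0621 | shift [ 97.5 -21.2 -20.3] twist -0.3
```

View pics/w7.png

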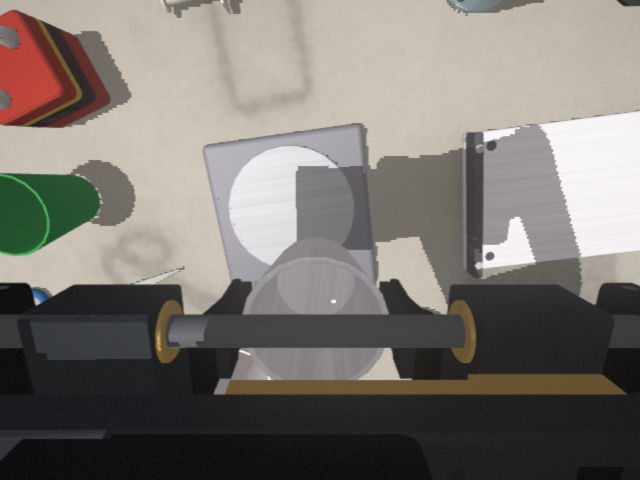

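The pan is centred at about (292,209), matching the prediction of (292,210). Descending toward it.

>>> carry_out:
  commands:
    - [[0,10,-10,-10,0],[0,20,-10,-8,0],[0,20,-2,0,0],[0,20,0,0,0],[0,8,0,0,0],[0,0,0,0,0]]

```text
time: 10.33
position: [0.5695, 0.2919, 0.0577]
tool_rot: [-0.697, 0.006, 0.717, 0.006]
ft_force: [-0.0, 0.0, -1.5]
grip_width: 0.0627
```

Run:
```python
from h import *
go(.574,.303,.029,-90)
```

```text
t10.33 pos [0.5695 0.2919 0.0577] psi -91.0 tilt 1.68 q1,q6 [0.3  1.88] F [-0.   0.  -1.5] w 0.0627 | shift [ 28.6 -11.2  -5.2] twist -1.0
```

>>> carry_out:
  commands:
    - [[0,5,-6,-3,0],[0,5,-5,-2,0],[0,4,0,0,0],[0,4,0,0,0],[0,0,0,0,0]]

```text
time: 10.75
position: [0.5764, 0.3012, 0.0413]
tool_rot: [-0.698, 0.008, 0.716, 0.007]
ft_force: [0.5, 0.2, -1.4]
grip_width: 0.0626
```

Run:
```python
from h import *
go(.574,.303,.029,-90)
```

```text
t10.75 pos [0.5764 0.3012 0.0413] psi -91.2 tilt 1.49 q1,q6 [0.31 1.89] F [ 0.5  0.2 -1.4] w 0.0626 | shift [12.4 -1.8  2.1] twist -1.2
```

Well centred; lower in small steps until contact.

>>> carry_out:
  commands:
    - [[0,4,-1,1,0],[0,3,-1,1,0],[0,2,0,0,0],[0,1,0,0,0],[0,1,0,0,0],[0,0,0,0,0]]

```text
time: 11.25
position: [0.5744, 0.3042, 0.0306]
tool_rot: [-0.699, 0.007, 0.715, 0.007]
ft_force: [0.6, 0.8, -1.5]
grip_width: 0.0625
```

>>> carry_out:
  commands:
    - [[0,1,0,0,0],[0,1,0,0,0],[0,1,0,0,0],[0,1,0,0,0]]

```text
time: 11.58
position: [0.5738, 0.3045, 0.0289]
tool_rot: [-0.698, 0.007, 0.716, 0.007]
ft_force: [-2.2, -0.5, 3.2]
grip_width: 0.0626
```

Contact felt; release.

>>> carry_out:
  commands:
    - [[1,0,0,0,0],[1,0,0,0,0],[1,0,0,0,0],[1,0,0,0,0],[1,0,0,0,0],[1,0,0,0,0],[1,0,0,0,0],[1,0,0,0,0]]

```text
time: 12.25
position: [0.5756, 0.3047, 0.0296]
tool_rot: [-0.7, 0.007, 0.714, 0.008]
ft_force: [0.3, -0.0, 0.7]
grip_width: 0.0869
```

>>> carry_out:
  commands:
    - [[1,-8,0,0,0],[1,-20,0,0,0],[1,-30,0,0,0],[1,-30,0,0,0],[1,-30,0,0,0],[1,0,0,0,0],[1,0,0,0,0]]

```text
time: 12.83
position: [0.577, 0.3039, 0.1533]
tool_rot: [-0.698, 0.007, 0.716, 0.007]
ft_force: [-0.2, -0.7, -0.7]
grip_width: 0.0871
```

Run:
```python
from h import *
go(.433,.351,.16,-90)
m=robot.camera_model("wrist");im=snap("wrist","w8.png")
print(proj("wrist",[.573,.303,.092],m),proj("wrist",[.573,.303,.028],m),proj("wrist",[.4353,.351,.08],m))
go(.433,.351,.16,-90)
```

```text
t12.83 pos [0.577  0.3039 0.1533] psi -91.2 tilt 1.45 q1,q6 [0.31 1.9 ] F [-0.2 -0.7 -0.7] w 0.0871 | shift [ -3.1 -44.1 145. ] twist -1.2
[317.47408689 249.38921069] [317.03587859 228.9135024 ] [267.35852841 390.97803105]
t12.88 pos [0.5779 0.3044 0.1539] psi -91.2 tilt 1.33 q1,q6 [0.31 1.9 ] F [ 0.2 -0.2  0.1] w 0.0870 | shift [ -2.7 -43.7 145.9] twist -1.2
```

View pics/w8.png

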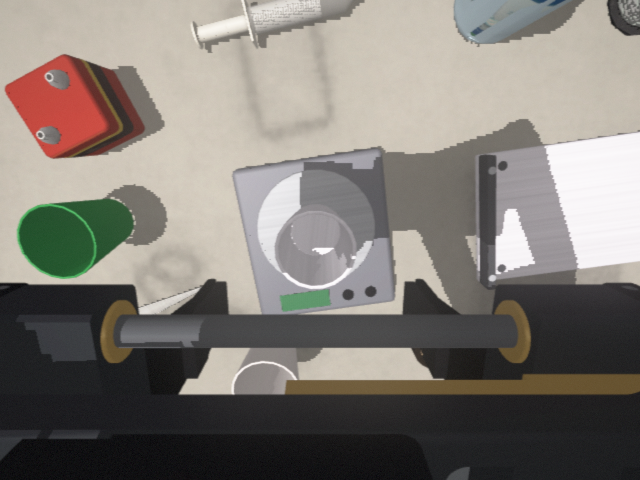

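The holder stands upright on the pan, rim about (315,247) against a predicted (317,249). Now to the liner.

>>> carry_out:
  commands:
    - [[1,0,-6,20,0],[1,0,-10,32,0],[1,0,-10,32,0],[1,5,-10,32,0],[1,10,-8,20,-1],[1,5,-2,6,0],[1,0,0,0,0]]

```text
time: 13.47
position: [0.4301, 0.3514, 0.1314]
tool_rot: [-0.697, 0.003, 0.717, 0.001]
ft_force: [0.5, -0.1, -1.3]
grip_width: 0.087
```

Run:
```python
from h import *
go(.4355,.351,.08,-90)
m=robot.camera_model("wrist");im=snap("wrist","w9.png")
print(proj("wrist",[.4353,.351,.08],m))
cv2.imwrite("pics/w9c.png",im[150:400,150:490])
go(.4355,.351,.08,-90)
```

```text
t13.47 pos [0.4301 0.3514 0.1314] psi -90.4 tilt 1.61 q1,q6 [0.48 2.05] F [ 0.5 -0.1 -1.3] w 0.0870 | shift [51.2  0.3 -6.9] twist -0.4
[316.49398522 241.26708337]
t13.52 pos [0.4309 0.3514 0.1317] psi -90.4 tilt 1.58 q1,q6 [0.48 2.05] F [-1.5  0.3  1.4] w 0.0871 | shift [51.5  0.2 -6. ] twist -0.4
```

View pics/w9c.png

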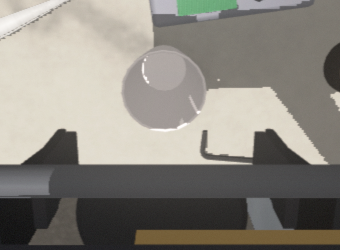

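The liner rim is at full-frame (314,241), predicted (316,241). Descend onto it.

>>> carry_out:
  commands:
    - [[1,15,0,-3,0],[1,20,0,-2,0],[1,20,0,0,0],[1,8,0,0,0],[1,0,0,0,0]]

```text
time: 13.93
position: [0.4462, 0.3513, 0.0677]
tool_rot: [-0.702, 0.004, 0.713, 0.005]
ft_force: [0.4, -0.2, -0.1]
grip_width: 0.0872
```

Run:
```python
from h import *
go(.4353,.3518,.02,-90)
```

```text
t13.93 pos [0.4462 0.3513 0.0677] psi -90.7 tilt 0.89 q1,q6 [0.47 2.04] F [ 0.4 -0.2 -0.1] w 0.0872 | shift [47.9 -0.3 10.2] twist -0.7
```

>>> carry_out:
  commands:
    - [[1,12,0,5,0],[1,12,0,5,0],[1,12,0,2,0],[1,6,0,0,0],[1,4,0,0,0],[1,0,0,0,0]]

```text
time: 14.43
position: [0.4443, 0.3519, 0.0235]
tool_rot: [-0.705, 0.005, 0.709, 0.008]
ft_force: [-0.5, -0.5, -0.4]
grip_width: 0.0868
```

Run:
```python
from h import *
go(.4353,.3518,.02,-90)
```

```text
t14.43 pos [0.4443 0.3519 0.0235] psi -91.0 tilt 0.41 q1,q6 [0.47 2.05] F [-0.5 -0.5 -0.4] w 0.0868 | shift [3.6 0.3 9. ] twist -1.0
```

>>> carry_out:
  commands:
    - [[1,1,0,4,0],[1,1,0,4,0],[1,0,0,2,0],[1,0,0,0,0],[1,0,0,0,0]]

```text
time: 14.85
position: [0.4363, 0.353, 0.0241]
tool_rot: [0.707, -0.004, -0.707, -0.01]
ft_force: [0.3, -0.7, -0.2]
grip_width: 0.0868
```

Run:
```python
from h import *
go(.4353,.3518,.02,-90)
im=snap("wrist","w10.png")
print(proj("wrist",[.4353,.3518,.08]))
cv2.imwrite("pics/w10c.png",im[180:400,150:490])
```

```text
t14.85 pos [0.4363 0.353  0.0241] psi -91.1 tilt 0.46 q1,q6 [0.48 2.06] F [ 0.3 -0.7 -0.2] w 0.0868 | shift [4.  1.3 0.9] twist -1.1
[318.59956034 319.21524882]
```

View pics/w10c.png

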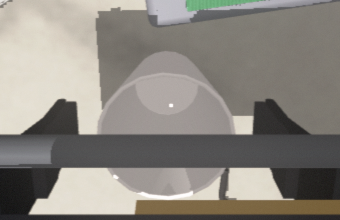

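Liner centred between the fingers. Close lightly.

>>> carry_out:
  commands:
    - [[0,2,0,0,0],[0,0,0,0,0],[0,0,0,0,0],[0,0,0,0,0],[0,0,0,0,0],[0,0,0,0,0],[0,0,0,0,0],[0,0,0,0,0]]
  force: 8

```text
time: 15.57
position: [0.4369, 0.3533, 0.0224]
tool_rot: [0.708, -0.004, -0.706, -0.01]
ft_force: [0.6, 0.5, -0.4]
grip_width: 0.0628
```

>>> carry_out:
  commands:
    - [[0,0,0,0,0],[0,0,0,0,0],[0,0,0,0,0],[0,0,0,0,0]]

```text
time: 15.9
position: [0.4369, 0.3533, 0.0224]
tool_rot: [0.708, -0.004, -0.706, -0.01]
ft_force: [-0.7, -0.0, 0.2]
grip_width: 0.0627
```

Run:
```python
from h import *
go(.4353,.3518,.17,-90)
```

```text
t15.90 pos [0.4369 0.3533 0.0224] psi -91.1 tilt 0.50 q1,q6 [0.48 2.06] F [-0.7 -0.   0.2] w 0.0627 | shift [-147.6    0.3    1.3] twist -1.1
```

>>> carry_out:
  commands:
    - [[0,-10,0,0,0],[0,-25,0,0,0],[0,-30,0,0,0],[0,-30,0,0,0],[0,-30,0,0,0],[0,-15,0,0,0],[0,0,0,0,0],[0,0,0,0,0]]

```text
time: 16.57
position: [0.4354, 0.3515, 0.171]
tool_rot: [-0.707, 0.004, 0.707, 0.009]
ft_force: [-0.3, 0.1, -0.6]
grip_width: 0.0627
```

Run:
```python
from h import *
go(.574,.3045,.15,-90)
im=snap("wrist","w11.png")
```

```text
t16.57 pos [0.4354 0.3515 0.171 ] psi -91.1 tilt 0.42 q1,q6 [0.48 2.06] F [-0.3  0.1 -0.6] w 0.0627 | shift [  20.5   44.5 -139.5] twist -1.1
```

>>> carry_out:
  commands:
    - [[0,0,6,-20,0],[0,0,10,-32,0],[0,0,10,-32,0],[0,0,10,-28,0],[0,2,6,-16,0],[0,2,2,-5,0],[0,0,0,0,0],[0,0,0,0,0]]

```text
time: 17.28
position: [0.5617, 0.3004, 0.151]
tool_rot: [-0.697, 0.006, 0.717, 0.005]
ft_force: [-0.7, -0.2, -0.7]
grip_width: 0.0629
```

Run:
```python
from h import *
go(.574,.3045,.13,-90)
im=snap("wrist","w12.png")
```

```text
t17.28 pos [0.5617 0.3004 0.151 ] psi -90.9 tilt 1.56 q1,q6 [0.31 1.9 ] F [-0.7 -0.2 -0.7] w 0.0629 | shift [ 20.7  -4.4 -12.8] twist -0.9
```

>>> carry_out:
  commands:
    - [[0,2,-2,-7,0],[0,2,-2,-5,-1],[0,2,-1,-1,0],[0,0,0,0,0],[0,0,0,0,0]]

```text
time: 17.75
position: [0.5701, 0.3084, 0.1435]
tool_rot: [-0.696, -0.002, 0.718, -0.004]
ft_force: [-0.3, 0.3, 0.1]
grip_width: 0.0625
```

Run:
```python
from h import *
go(.574,.3045,.13,-90)
im=snap("wrist","w12.png");tp=snap("top","t12.png")
p=robot.get_obs()['position']
print('top proj: holder rim',proj("top",[.574,.3045,.092]))
sc=snap("scene","s12.png"); print(proj("scene",[.574,.3045,.092]),proj("scene",[*p[:2],p[2]-.0224]))
a=cv2.resize(im[180:400,150:490],(400,259));b=cv2.resize(sc[240:340,210:330],(400,333))
cv2.imwrite("pics/c12.png",np.vstack([a,b]))
```

```text
t17.75 pos [0.5701 0.3084 0.1435] psi -89.5 tilt 1.82 q1,q6 [0.32 1.88] F [-0.3  0.3  0.1] w 0.0625 | shift [13.4  3.9 -4.3] twist 0.5
top proj: holder rim [261.0166058  232.87056037]
[263.11890025 275.04763292] [261.41098201 268.25434879]
```

View pics/c12.png

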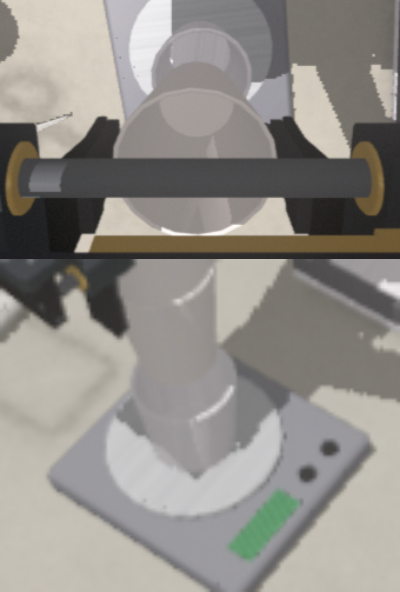

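The liner hangs just above the holder. Correct the centring and begin lowering gently.

>>> carry_out:
  commands:
    - [[0,2,2,-2,0],[0,2,2,-2,0],[0,4,0,0,0],[0,4,0,0,0],[0,0,0,0,0],[0,0,0,0,0]]

```text
time: 18.4
position: [0.5743, 0.3031, 0.1309]
tool_rot: [-0.696, -0.002, 0.718, -0.003]
ft_force: [-0.5, -0.1, -1.6]
grip_width: 0.0626
```

Run:
```python
from h import *
go(.574,.3045,.08,-90)
```

```text
t18.40 pos [0.5743 0.3031 0.1309] psi -89.6 tilt 1.77 q1,q6 [0.31 1.87] F [-0.5 -0.1 -1.6] w 0.0626 | shift [50.9 -1.5 -1.2] twist 0.4
```

>>> carry_out:
  commands:
    - [[0,6,-1,0,0],[0,6,0,0,0],[0,6,0,0,0],[0,4,0,0,0],[0,0,0,0,0]]

```text
time: 18.82
position: [0.5732, 0.3041, 0.1062]
tool_rot: [-0.696, -0.002, 0.718, -0.003]
ft_force: [-0.6, -0.6, -0.0]
grip_width: 0.0627
```

Run:
```python
from h import *
go(.574,.3045,.08,-90)
```

```text
t18.82 pos [0.5732 0.3041 0.1062] psi -89.6 tilt 1.81 q1,q6 [0.31 1.87] F [-0.6 -0.6 -0. ] w 0.0627 | shift [26.2 -0.4 -1.6] twist 0.4
```

Inside the mouth with no contact. Continue gently.

>>> carry_out:
  commands:
    - [[0,4,0,-1,0],[0,4,0,0,0],[0,4,0,0,0],[0,4,0,0,0],[0,2,0,0,0],[0,0,0,0,0]]

```text
time: 19.32
position: [0.5736, 0.3042, 0.0857]
tool_rot: [-0.696, -0.002, 0.718, -0.004]
ft_force: [-0.9, 0.1, -1.1]
grip_width: 0.0625
```

>>> carry_out:
  commands:
    - [[0,2,0,0,0],[0,2,0,0,0],[0,0,0,0,0]]

```text
time: 19.57
position: [0.5736, 0.3042, 0.0814]
tool_rot: [-0.696, -0.002, 0.718, -0.003]
ft_force: [-0.4, -0.5, 0.2]
grip_width: 0.0624
```

>>> carry_out:
  commands:
    - [[0,2,0,0,0],[0,1,0,0,0],[0,1,0,0,0],[0,0,0,0,0]]

```text
time: 19.9
position: [0.5738, 0.3045, 0.0775]
tool_rot: [-0.696, -0.002, 0.718, -0.003]
ft_force: [-0.0, -0.3, -0.3]
grip_width: 0.0629
```

>>> carry_out:
  commands:
    - [[0,1,0,0,0],[0,1,0,0,0],[0,1,0,0,0],[0,0,0,0,0]]

```text
time: 20.23
position: [0.5736, 0.3047, 0.0748]
tool_rot: [-0.696, -0.002, 0.718, -0.003]
ft_force: [-0.9, -0.4, -0.6]
grip_width: 0.0628
```

>>> carry_out:
  commands:
    - [[0,1,0,0,0],[0,1,0,0,0],[0,0,0,0,0]]

```text
time: 20.48
position: [0.5734, 0.3048, 0.073]
tool_rot: [-0.696, -0.002, 0.718, -0.003]
ft_force: [-0.7, 0.5, 0.2]
grip_width: 0.0625
```

>>> carry_out:
  commands:
    - [[1,0,0,0,0],[1,0,0,0,0],[1,0,0,0,0],[1,0,0,0,0],[1,0,0,0,0],[1,0,0,0,0],[1,0,0,0,0],[1,0,0,0,0]]

```text
time: 21.15
position: [0.5742, 0.3045, 0.0726]
tool_rot: [-0.697, -0.002, 0.717, -0.003]
ft_force: [0.4, 0.2, -0.4]
grip_width: 0.0867
```

>>> carry_out:
  commands:
    - [[1,-8,0,0,0],[1,-20,0,0,0],[1,-30,0,0,0],[1,-30,0,0,0],[1,-20,0,0,0],[1,0,0,0,0]]

```text
time: 21.65
position: [0.5761, 0.3041, 0.1848]
tool_rot: [-0.695, -0.001, 0.719, -0.004]
ft_force: [0.3, -0.2, -0.0]
grip_width: 0.0871
```

Run:
```python
from h import *
go(.428,.051,.18,6.5)
m=robot.camera_model("wrist");im=snap("wrist","w13.png");sc=snap("scene","s13.png")
print('liner rim exp',[proj("wrist",[.574,.3045,z],m).round(1) for z in(.124,.131)],'holder rim',proj("wrist",[.574,.3045,.092],m))
a=cv2.resize(im[150:350,210:450],(480,400));b=cv2.resize(sc[230:330,210:330],(480,400))
cv2.imwrite("pics/c13.png",np.hstack([a[:,:400],b[:,:400]]))
```

```text
t21.65 pos [0.5761 0.3041 0.1848] psi -89.6 tilt 2.02 q1,q6 [0.31 1.87] F [ 0.3 -0.2 -0. ] w 0.0871 | shift [ 10.9 252.  149.7] twist 83.9
liner rim exp [array([315.4, 246.6]), array([315.4, 249.4])] holder rim [315.22530569 235.16949302]
```

View pics/c13.png

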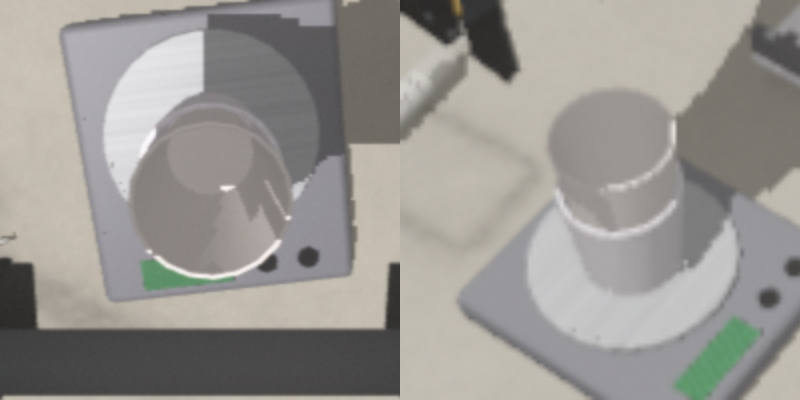

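The liner is nested upright: rim centre (315,250), which puts its foot about 23 mm above the holder's underside. That is the 14th picture, so I continue with numbers from masks. Next is the roll, with jaws along the plate's x.

>>> carry_out:
  commands:
    - [[1,0,15,16,0],[1,0,18,19,0],[1,0,18,19,0],[1,0,18,19,0],[1,0,18,19,0],[1,0,18,19,0],[1,0,18,19,0],[1,0,9,10,0]]

```text
time: 22.42
position: [0.4198, 0.1651, 0.1749]
tool_rot: [-0.684, -0.001, 0.73, -0.007]
ft_force: [0.4, -0.7, -0.1]
grip_width: 0.0874
```

>>> carry_out:
  commands:
    - [[1,0,0,0,-7],[1,0,0,0,-7],[1,0,0,0,-7],[1,0,0,0,-7],[1,0,0,0,-7],[1,0,0,0,-7],[1,0,0,0,-7],[1,0,0,0,-7]]

```text
time: 23.08
position: [0.4012, 0.1602, 0.1637]
tool_rot: [-0.584, -0.355, 0.651, -0.33]
ft_force: [0.7, 0.2, -0.9]
grip_width: 0.0868
```

>>> carry_out:
  commands:
    - [[1,0,0,0,-7],[1,0,0,0,-7],[1,0,0,0,-7],[1,0,0,0,-7],[1,0,0,0,-7],[1,0,0,0,0]]

```text
time: 23.58
position: [0.391, 0.1589, 0.1554]
tool_rot: [0.448, 0.543, -0.516, 0.488]
ft_force: [0.8, 0.0, -0.6]
grip_width: 0.0871
```

Run:
```python
from h import *
o=robot.get_obs(); go(.4366,.1716,.1,6.5); print(((6.5-0)))
```

```text
t23.58 pos [0.391  0.1589 0.1554] psi 3.9 tilt 7.13 q1,q6 [0.12 0.06] F [ 0.8  0.  -0.6] w 0.0871 | shift [ 49.1  52.8 -10.1] twist -2.6
6.5
```

Run:
```python
from h import *
o=robot.get_obs(); print(Ro.from_quat(o['tool_rot']).as_matrix().round(3), o['q'].round(3),o['joint_velocities'].round(3))
```

```text
[[-0.123  0.99   0.069]
 [-0.017  0.067 -0.998]
 [-0.992 -0.124  0.009]] [ 0.122  0.361  1.861 -0.003  1.044  0.055] [-0.002  0.022  0.024  0.002 -0.009  0.088]
```

>>> carry_out:
  commands:
    - [[1,0,0,0,0],[1,0,0,0,0],[1,0,0,0,0],[1,0,0,0,0]]

```text
time: 23.92
position: [0.388, 0.1585, 0.1528]
tool_rot: [0.448, 0.543, -0.52, 0.484]
ft_force: [0.2, 0.3, -0.5]
grip_width: 0.0872
```

Run:
```python
from h import *
o=robot.get_obs(); print(o['position'],Ro.from_quat(o['tool_rot']).as_matrix().round(3)[:,0], o['q'].round(3),o['joint_velocities'].round(3))
```

```text
[0.38801468 0.15849581 0.15283355] [-0.13  -0.018 -0.991] [ 0.122  0.365  1.865 -0.003  1.043  0.064] [-0.     0.005  0.003  0.    -0.001  0.017]
```

The tool has picked up a 7° pitch. Each row restarts from the measured pose, so sag accumulates. I'll test how vertical moves affect it before grasping.

>>> carry_out:
  commands:
    - [[1,-40,0,0,0],[1,-40,0,0,0],[1,-40,0,0,0],[1,-40,0,0,0]]

```text
time: 24.25
position: [0.4014, 0.1603, 0.3084]
tool_rot: [0.441, 0.547, -0.529, 0.476]
ft_force: [0.9, 0.5, -1.3]
grip_width: 0.0869
```

```bash
cat > s.py <<'E'
from h import *
o=robot.get_obs(); q=o['q'];print('t%.2f'%o['time'],o['position'].round(4),'pitch %.2f'%np.degrees(q[1]+q[2]+q[4]-np.pi),q.round(3),o['joint_velocities'][[1,2,4]].round(3))
E
python3 s.py
```

```text
t24.25 [0.4014 0.1603 0.3084] pitch 9.15 [ 0.122  0.203  1.605 -0.002  1.494  0.068] [-0.352 -0.931  1.301]
```

>>> carry_out:
  commands:
    - [[1,0,0,0,0],[1,0,0,0,0],[1,0,0,0,0],[1,0,0,0,0]]

```text
time: 24.58
position: [0.4078, 0.1612, 0.3166]
tool_rot: [0.448, 0.542, -0.524, 0.481]
ft_force: [0.1, -0.4, -0.8]
grip_width: 0.0866
```

```bash
python3 s.py
```

```text
t24.58 [0.4078 0.1612 0.3166] pitch 7.92 [ 0.122  0.194  1.591 -0.002  1.495  0.071] [-0.     0.012 -0.009]
```

>>> carry_out:
  commands:
    - [[1,40,0,0,0],[1,40,0,0,0],[1,40,0,0,0],[1,40,0,0,0]]

```text
time: 24.92
position: [0.3927, 0.1592, 0.1573]
tool_rot: [0.454, 0.538, -0.519, 0.485]
ft_force: [1.1, 0.4, -0.9]
grip_width: 0.0871
```

```bash
python3 s.py
```

```text
t24.92 [0.3927 0.1592 0.1573] pitch 6.80 [ 0.122  0.357  1.859 -0.002  1.044  0.073] [ 0.685  0.73  -1.437]
```

>>> carry_out:
  commands:
    - [[1,0,0,0,0],[1,0,0,0,0],[1,0,0,0,0],[1,0,0,0,0]]

```text
time: 25.25
position: [0.3828, 0.1579, 0.1508]
tool_rot: [0.446, 0.543, -0.526, 0.479]
ft_force: [0.7, 0.2, 1.0]
grip_width: 0.0868
```

```bash
python3 s.py
```

```text
t25.25 [0.3828 0.1579 0.1508] pitch 8.28 [ 0.121  0.368  1.87  -0.002  1.047  0.073] [-0.013 -0.022  0.022]
```

>>> carry_out:
  commands:
    - [[1,0,12,0,0],[1,0,15,0,0],[1,0,15,0,0],[1,0,8,0,0],[1,0,0,0,0]]

```text
time: 25.67
position: [0.4421, 0.1617, 0.153]
tool_rot: [0.452, 0.539, -0.521, 0.484]
ft_force: [0.6, -0.4, -0.8]
grip_width: 0.087
```

```bash
python3 s.py
```

```text
t25.67 [0.4421 0.1617 0.153 ] pitch 7.09 [ 0.115  0.425  1.749 -0.003  1.091  0.067] [-0.032 -0.018  0.021]
```

>>> carry_out:
  commands:
    - [[1,25,0,0,0],[1,25,0,0,0],[1,25,0,0,0],[1,10,0,0,0],[1,3,0,0,0],[1,0,0,0,0]]

```text
time: 26.17
position: [0.4381, 0.1614, 0.0708]
tool_rot: [0.457, 0.535, -0.516, 0.489]
ft_force: [0.0, 0.1, -0.2]
grip_width: 0.0872
```

```bash
python3 s.py
```

```text
t26.17 [0.4381 0.1614 0.0708] pitch 6.03 [ 0.115  0.547  1.843 -0.004  0.856  0.067] [-0.013 -0.002  0.009]
```

>>> carry_out:
  commands:
    - [[1,-5,0,0,0],[1,-5,0,0,0],[1,-5,0,0,0],[1,-5,0,0,0],[1,-5,0,0,0],[1,-5,0,0,0],[1,0,0,0,0]]

```text
time: 26.75
position: [0.4453, 0.1626, 0.1094]
tool_rot: [0.461, 0.532, -0.513, 0.491]
ft_force: [0.5, 0.8, -0.2]
grip_width: 0.0872
```

```bash
python3 s.py
```

```text
t26.75 [0.4453 0.1626 0.1094] pitch 5.38 [ 0.116  0.483  1.805 -0.003  0.947  0.067] [-0.009  0.001 -0.001]
```

>>> carry_out:
  commands:
    - [[1,20,0,0,0],[1,25,0,0,0],[1,20,0,0,0],[1,8,0,0,0],[1,3,0,0,0],[1,0,0,0,0]]

```text
time: 27.25
position: [0.4429, 0.1622, 0.0347]
tool_rot: [0.464, 0.53, -0.51, 0.494]
ft_force: [0.9, -0.7, -0.8]
grip_width: 0.087
```

```bash
python3 s.py
```

```text
t27.25 [0.4429 0.1622 0.0347] pitch 4.77 [ 0.115  0.61   1.871 -0.004  0.744  0.068] [ 0.001 -0.006  0.007]
```

>>> carry_out:
  commands:
    - [[1,-4,0,0,0],[1,-4,0,0,0],[1,-4,0,0,0],[1,-4,0,0,0],[1,-4,0,0,0],[1,-4,0,0,0],[1,-4,0,0,0],[1,-4,0,0,0]]

```text
time: 27.92
position: [0.4487, 0.163, 0.0735]
tool_rot: [0.466, 0.529, -0.508, 0.496]
ft_force: [-0.1, 0.0, 1.3]
grip_width: 0.0875
```

```bash
python3 s.py
```

```text
t27.92 [0.4487 0.163  0.0735] pitch 4.34 [ 0.116  0.541  1.839 -0.004  0.837  0.067] [-0.099 -0.046  0.138]
```

>>> carry_out:
  commands:
    - [[1,-4,0,0,0],[1,-4,0,0,0],[1,-4,0,0,0],[1,-4,0,0,0],[1,-4,0,0,0],[1,-4,0,0,0],[1,-4,0,0,0],[1,-4,0,0,0]]

```text
time: 28.58
position: [0.451, 0.1634, 0.1091]
tool_rot: [0.466, 0.529, -0.508, 0.496]
ft_force: [-0.9, -0.2, -0.0]
grip_width: 0.0869
```

```bash
python3 s.py
```

```text
t28.58 [0.451  0.1634 0.1091] pitch 4.35 [ 0.116  0.483  1.806 -0.003  0.929  0.067] [-0.083 -0.053  0.139]
```

>>> carry_out:
  commands:
    - [[1,25,0,0,0],[1,30,0,0,0],[1,25,0,0,0],[1,10,0,0,0],[1,3,0,0,0],[1,0,0,0,0]]

```text
time: 29.08
position: [0.4497, 0.1631, 0.0169]
tool_rot: [0.469, 0.526, -0.505, 0.498]
ft_force: [1.2, -0.2, 0.5]
grip_width: 0.0871
```

>>> carry_out:
  commands:
    - [[1,-5,0,0,0],[1,-5,0,0,0],[1,-5,0,0,0],[1,-5,0,0,0],[1,-5,0,0,0],[1,-5,0,0,0],[1,0,0,0,0]]

```text
time: 29.67
position: [0.4555, 0.164, 0.0546]
tool_rot: [0.471, 0.524, -0.503, 0.501]
ft_force: [0.2, -0.8, -0.3]
grip_width: 0.0871
```

```bash
python3 s.py
```

```text
t29.67 [0.4555 0.164  0.0546] pitch 3.18 [ 0.116  0.574  1.851 -0.004  0.771  0.068] [-0.01  -0.001 -0.   ]
```

>>> carry_out:
  commands:
    - [[1,20,0,0,0],[1,12,0,0,0],[1,3,0,0,0],[1,0,0,0,0]]

```text
time: 30.0
position: [0.4564, 0.1641, 0.0216]
tool_rot: [0.473, 0.523, -0.5, 0.502]
ft_force: [-0.1, -0.7, -0.5]
grip_width: 0.0873
```

>>> carry_out:
  commands:
    - [[1,-5,0,0,0],[1,-5,0,0,0],[1,-5,0,0,0],[1,-5,0,0,0],[1,-5,0,0,0],[1,-5,0,0,0],[1,0,0,0,0]]

```text
time: 30.58
position: [0.4595, 0.1647, 0.0573]
tool_rot: [0.474, 0.522, -0.499, 0.503]
ft_force: [0.6, 0.0, -0.0]
grip_width: 0.0865
```

```bash
python3 s.py
```

```text
t30.58 [0.4595 0.1647 0.0573] pitch 2.51 [ 0.117  0.569  1.849 -0.004  0.767  0.068] [-0.006  0.003 -0.001]
```

Pitch is down to 2.5°. Move over the roll.

>>> carry_out:
  commands:
    - [[1,0,-7,-3,-1],[1,0,-9,-3,-2],[1,0,-6,-1,0],[1,0,0,0,0],[1,0,0,0,0]]

```text
time: 31.0
position: [0.4351, 0.1706, 0.0592]
tool_rot: [0.46, 0.535, -0.484, 0.517]
ft_force: [1.0, -0.0, 0.8]
grip_width: 0.087
```

```bash
python3 s.py; python3 -c "
from h import *
go(.4366,.1716,.0,6.5)
im=snap('wrist','w14.png'); m=robot.camera_model('wrist'); p=proj('wrist',[.4366,.1716,.019],m); print(p)
g=im.max(2); sub=g[180:330]; mask=(g<70).astype('uint8')
n,l,st,c=cv2.connectedComponentsWithStats(mask[:340]); print([ (s.tolist(),k.round(1).tolist()) for s,k in zip(st,c) if 300<s[4]<60000])
"
```

```text
t31.00 [0.4351 0.1706 0.0592] pitch 2.45 [ 0.135  0.547  1.9   -0.002  0.737  0.03 ] [-0.003  0.024  0.005]
t31.00 pos [0.4351 0.1706 0.0592] psi 6.1 tilt 2.46 q1,q6 [0.14 0.03] F [ 1.  -0.   0.8] w 0.0870 | shift [59.   4.2 -1. ] twist -0.4
[320.5426721  254.76540357]
[([0, 0, 182, 161, 26811], [91.2, 74.1]), ([149, 280, 79, 35, 1218], [205.7, 301.1]), ([0, 283, 139, 57, 4051], [64.7, 300.4]), ([403, 285, 57, 29, 918], [425.1, 303.4]), ([518, 284, 122, 56, 2733], [587.9, 304.2])]
```

```bash
python3 -c "
import cv2
im=cv2.imread('pics/w14.png'); cv2.imwrite('pics/w14c.png',im[150:400,150:490])"
```

```text
(no output)
```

View pics/w14c.png

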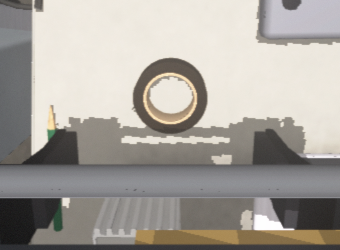

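```bash
python3 -c "
from h import *
print(onz('wrist',320.5,248.3,.019), proj('wrist',[.4366,.1716,0]))
t=cv2.imread('pics/top0.png'); g=t.max(2); w=(g[268:297,292:319]<75).astype('uint8'); ys,xs=np.nonzero(w); print(len(xs),xs.min()+292,xs.max()+292,ys.min()+268,ys.max()+268)
c=[(xs.min()+xs.max()+1)/2+292-.5,(ys.min()+ys.max()+1)/2+268-.5]; print(c,onz('top',*c,.012))
"
```

```text
[0.43604577 0.17629474 0.019     ] [321.26577833 247.41085734]
51 297 312 274 290
[np.float64(304.5), np.float64(282.0)] [0.43730111 0.17496072 0.012     ]
```

Roll at about (0.437, 0.175). Descend.

>>> carry_out:
  commands:
    - [[1,12,1,-3,0],[1,15,1,-2,0],[1,12,0,0,0],[1,8,0,0,0],[1,3,0,0,0],[1,0,0,0,0]]

```text
time: 31.55
position: [0.4376, 0.1756, 0.0071]
tool_rot: [0.462, 0.534, -0.484, 0.517]
ft_force: [0.8, 1.0, 0.2]
grip_width: 0.087
```

```bash
python3 s.py; python3 -c "
from h import *
go(.437,.175,-.034,6.5)"
```

```text
t31.55 [0.4376 0.1756 0.0071] pitch 2.22 [ 0.145  0.652  1.921 -0.002  0.608  0.042] [ 0.011 -0.006  0.002]
t31.55 pos [0.4376 0.1756 0.0071] psi 6.0 tilt 2.22 q1,q6 [0.14 0.04] F [0.8 1.  0.2] w 0.0870 | shift [41.1  0.9  0.4] twist -0.5
```

>>> carry_out:
  commands:
    - [[1,8,0,0,0],[1,7,0,0,0],[1,6,0,0,0],[1,4,0,0,0],[1,3,0,0,0],[1,0,0,0,0]]

```text
time: 32.05
position: [0.438, 0.1753, -0.0228]
tool_rot: [0.463, 0.533, -0.483, 0.518]
ft_force: [0.2, -0.5, -0.4]
grip_width: 0.0869
```

```bash
python3 s.py; python3 -c "
from h import *
go(.437,.175,-.034,6.5)"
```

```text
t32.05 [ 0.438   0.1753 -0.0228] pitch 2.07 [ 0.144  0.713  1.932 -0.003  0.533  0.042] [ 0.001 -0.002  0.003]
t32.05 pos [ 0.438   0.1753 -0.0228] psi 6.0 tilt 2.07 q1,q6 [0.14 0.04] F [ 0.2 -0.5 -0.4] w 0.0869 | shift [11.2 -0.7  0.2] twist -0.5
```

>>> carry_out:
  commands:
    - [[1,3,0,0,0],[1,2,0,0,0],[1,2,0,0,0],[1,0,0,0,0]]

```text
time: 32.38
position: [0.4381, 0.1754, -0.0303]
tool_rot: [0.463, 0.533, -0.483, 0.518]
ft_force: [0.0, 0.3, 1.2]
grip_width: 0.0869
```

>>> carry_out:
  commands:
    - [[1,2,0,0,0],[1,2,0,0,0],[1,0,0,0,0]]

```text
time: 32.63
position: [0.4382, 0.1754, -0.0344]
tool_rot: [0.463, 0.533, -0.483, 0.518]
ft_force: [0.4, -0.4, 0.2]
grip_width: 0.0872
```

>>> carry_out:
  commands:
    - [[0,1,0,0,0],[0,0,0,0,0],[0,0,0,0,0],[0,0,0,0,0],[0,0,0,0,0],[0,0,0,0,0],[0,0,0,0,0],[0,0,0,0,0]]
  force: 12

```text
time: 33.3
position: [0.4378, 0.1754, -0.0353]
tool_rot: [0.463, 0.533, -0.483, 0.518]
ft_force: [0.1, 0.1, -0.7]
grip_width: 0.0522
```

>>> carry_out:
  commands:
    - [[0,0,0,0,0],[0,0,0,0,0],[0,0,0,0,0],[0,0,0,0,0],[0,0,0,0,0],[0,0,0,0,0]]

```text
time: 33.8
position: [0.438, 0.1754, -0.0353]
tool_rot: [0.463, 0.533, -0.483, 0.518]
ft_force: [0.1, -0.0, -0.7]
grip_width: 0.0525
```

```bash
python3 s.py; python3 -c "
from h import *
go(.437,.175,-.034,6.5)"
```

```text
t33.80 [ 0.438   0.1754 -0.0353] pitch 1.98 [ 0.144  0.739  1.935 -0.003  0.502  0.042] [0.    0.001 0.001]
t33.80 pos [ 0.438   0.1754 -0.0353] psi 6.0 tilt 1.99 q1,q6 [0.14 0.04] F [ 0.1 -0.  -0.7] w 0.0525 | shift [-1.3 -1.1  0.3] twist -0.5
```

Roll held (52.5 mm). Lift and carry it to the plate.

>>> carry_out:
  commands:
    - [[0,-5,0,0,0],[0,-12,0,0,0],[0,-18,0,0,0],[0,-18,0,0,0],[0,-18,0,0,0],[0,-8,0,0,0],[0,0,0,0,0]]

```text
time: 34.38
position: [0.4398, 0.1757, 0.0472]
tool_rot: [0.463, 0.533, -0.484, 0.517]
ft_force: [0.5, 0.3, -0.6]
grip_width: 0.0525
```

>>> carry_out:
  commands:
    - [[0,0,10,7,0],[0,0,20,14,0],[0,0,22,16,0],[0,0,22,16,0],[0,0,20,15,0],[0,0,12,8,0],[0,0,3,2,0],[0,0,0,0,0]]

```text
time: 35.05
position: [0.5612, 0.1029, 0.0362]
tool_rot: [0.46, 0.535, -0.485, 0.516]
ft_force: [-0.4, 0.4, -0.5]
grip_width: 0.0526
```

```bash
python3 s.py; python3 -c "
from h import *
go(.5776,.0955,-.025,6.5)
m=robot.camera_model('wrist');im=snap('wrist','w15.png');sc=snap('scene','s15.png')
import itertools
R=np.array([[-.9936*-1,-.113],[.113,.9936]])
for x,y in((-.065,-.115),(.065,-.115),(.065,.107),(-.065,.107)): print(proj('wrist',[*(np.array([.5853,.0279])+R@[x,y]),.01],m).round(0),end=' ')
"
```

```text
t35.05 [0.5612 0.1029 0.0362] pitch 2.51 [-0.009  0.68   1.65  -0.012  0.856 -0.107] [ 0.028 -0.011 -0.002]
t35.05 pos [0.5612 0.1029 0.0362] psi 6.1 tilt 2.56 q1,q6 [-0.01 -0.11] F [-0.4  0.4 -0.5] w 0.0526 | shift [60.5 18.2  8.9] twist -0.4
[258. 485.] [419. 491.] [444. 218.] [241. 218.]
```

```bash
python3 -c "
from h import *
im=cv2.imread('pics/w15.png');g=im.mean(2)
for u in(270,340,410): print(u,g[150:290:5,u].astype(int).tolist())
print(g[240,200:480:6].astype(int).tolist())
"
```

```text
270 [218, 216, 216, 215, 212, 211, 212, 210, 208, 203, 198, 111, 122, 127, 123, 252, 253, 252, 252, 253, 253, 253, 253, 253, 171, 83, 81, 79]
340 [213, 215, 214, 215, 214, 213, 209, 208, 208, 201, 198, 107, 132, 132, 130, 242, 254, 254, 254, 253, 254, 128, 96, 95, 99, 94, 93, 168]
410 [214, 214, 214, 213, 211, 211, 209, 208, 200, 196, 195, 106, 134, 134, 131, 253, 254, 253, 253, 253, 253, 253, 254, 253, 237, 183, 183, 182]
[187, 189, 185, 188, 185, 181, 183, 184, 253, 253, 129, 131, 252, 253, 253, 253, 254, 253, 254, 253, 253, 253, 253, 254, 254, 254, 254, 254, 253, 254, 254, 254, 253, 254, 253, 253, 139, 139, 252, 253, 224, 217, 217, 217, 215, 216, 217]
```

>>> carry_out:
  commands:
    - [[0,5,8,4,0],[0,10,7,4,0],[0,10,2,1,0],[0,8,0,0,0],[0,0,0,0,0],[0,0,0,0,0]]

```text
time: 35.65
position: [0.5715, 0.0983, -0.0025]
tool_rot: [0.457, 0.539, -0.486, 0.515]
ft_force: [0.7, -0.6, 0.1]
grip_width: 0.0523
```

```bash
python3 s.py; python3 -c "
from h import *
go(.5776,.0955,-.025,6.5)"
```

```text
t35.65 [ 0.5715  0.0983 -0.0025] pitch 3.04 [-0.017  0.752  1.632 -0.012  0.81  -0.119] [ 0.025  0.016 -0.009]
t35.65 pos [ 0.5715  0.0983 -0.0025] psi 6.3 tilt 3.08 q1,q6 [-0.02 -0.12] F [ 0.7 -0.6  0.1] w 0.0523 | shift [22.2  7.   3.4] twist -0.2
```

The bar and plate edges in the image match the model. Final approach.

>>> carry_out:
  commands:
    - [[0,4,4,2,0],[0,4,3,1,0],[0,4,0,0,0],[0,3,0,0,0],[0,0,0,0,0]]

```text
time: 36.07
position: [0.5781, 0.0963, -0.0193]
tool_rot: [0.456, 0.539, -0.486, 0.515]
ft_force: [0.6, -0.0, -0.6]
grip_width: 0.0522
```

```bash
python3 s.py; python3 -c "
from h import *
go(.5776,.0955,-.025,6.5)"
```

```text
t36.07 [ 0.5781  0.0963 -0.0193] pitch 3.06 [-0.02   0.785  1.62  -0.013  0.791 -0.123] [-0.003 -0.002  0.004]
t36.07 pos [ 0.5781  0.0963 -0.0193] psi 6.4 tilt 3.10 q1,q6 [-0.02 -0.12] F [ 0.6 -0.  -0.6] w 0.0522 | shift [ 5.7 -0.3  0.7] twist -0.1
```

>>> carry_out:
  commands:
    - [[0,2,0,0,0],[0,2,0,0,0],[0,1,0,0,0],[0,1,0,0,0]]

```text
time: 36.4
position: [0.578, 0.0963, -0.0251]
tool_rot: [0.457, 0.539, -0.486, 0.515]
ft_force: [-2.4, -0.3, 9.2]
grip_width: 0.0524
```

>>> carry_out:
  commands:
    - [[1,0,0,0,0],[1,0,0,0,0],[1,0,0,0,0],[1,0,0,0,0],[1,0,0,0,0],[1,0,0,0,0],[1,0,0,0,0],[1,0,0,0,0]]

```text
time: 37.07
position: [0.5786, 0.0963, -0.0244]
tool_rot: [0.457, 0.539, -0.485, 0.515]
ft_force: [-0.0, 0.4, -0.2]
grip_width: 0.0861
```

>>> carry_out:
  commands:
    - [[1,-5,0,0,0],[1,-12,0,0,0],[1,-20,0,0,0],[1,-30,0,0,0],[1,-30,0,0,0],[1,-25,0,0,0],[1,0,0,0,0],[1,0,0,0,0]]

```text
time: 37.73
position: [0.5846, 0.0974, 0.1071]
tool_rot: [0.457, 0.539, -0.485, 0.515]
ft_force: [0.1, -0.2, -0.8]
grip_width: 0.087
```

```bash
python3 s.py; python3 -c "
from h import *
go(.428,.0515,.10,6.5)
m=robot.camera_model('wrist');im=snap('wrist','w16.png')
print(proj('wrist',[.5776,.0955,.029],m),proj('wrist',[.5776,.0955,.01],m))
g=im.max(2)
mask=(g<90).astype('uint8')[:330]
n,l,st,c=cv2.connectedComponentsWithStats(mask); print([ (s.tolist(),k.round(1).tolist()) for s,k in zip(st,c) if 300<s[4]<60000])
"
```

```text
t37.73 [0.5846 0.0974 0.1071] pitch 2.98 [-0.018  0.603  1.541 -0.01   1.049 -0.125] [-0.061 -0.041  0.022]
t37.73 pos [0.5846 0.0974 0.1071] psi 6.4 tilt 3.02 q1,q6 [-0.02 -0.12] F [ 0.1 -0.2 -0.8] w 0.0870 | shift [  15.6 -160.2   28.1] twist -0.1
[311.52195232 243.26814748] [312.90109487 237.53127162]
[([0, 0, 36, 137, 4396], [15.9, 67.9]), ([233, 55, 188, 9, 546], [329.5, 59.5]), ([0, 149, 273, 181, 12927], [60.5, 266.6]), ([394, 279, 246, 51, 7302], [544.9, 304.9])]
```

```bash
python3 -c "
from h import *
im=cv2.imread('pics/w16.png');g=im.max(2)
for v in range(195,290,6): print(v,''.join('#' if x<70 else '+' if x<110 else '-' if x<170 else '.' for x in g[v,240:400:3]))
"
```

```text
195 -------------.-.................-.....................
201 ......................................................
207 ...---.................-+++-................---.......
213 ...................-++++++++++++......................
219 .................-+++++-..--++++++....................
225 ................-++-...........++++...................
231 ...............-++..............-++-..................
237 ...............++-...............++-..................
243 ...............++-...............-++..................
249 ...............+++.--..........-.++-..................
255 ................+++..----..---..+++...................
261 ..................+++-.......-+++-....................
267 --.....-............+++++++++++..................---..
273 --------------...................................-----
279 +----------------------.-----..--.......-....-...-----
285 +-------------................................-..-----
```

The roll lies where planned, centre about (315,241) against a predicted (311,243). Now the housing.

>>> carry_out:
  commands:
    - [[1,0,-15,3,0],[1,0,-28,5,0],[1,0,-30,5,0],[1,0,-30,5,0],[1,0,-28,5,0],[1,0,-15,3,0],[1,0,-5,1,0],[1,0,0,0,0]]

```text
time: 38.45
position: [0.4267, 0.0534, 0.1095]
tool_rot: [0.455, 0.542, -0.487, 0.512]
ft_force: [1.0, -0.2, -0.2]
grip_width: 0.0872
```

```bash
python3 s.py; python3 -c "
from h import *
go(.428,.0515,.06,6.7)"
```

```text
t38.45 [0.4267 0.0534 0.1095] pitch 3.50 [-0.125  0.424  1.934 -0.018  0.845 -0.226] [ 0.004  0.013 -0.011]
t38.45 pos [0.4267 0.0534 0.1095] psi 6.5 tilt 3.58 q1,q6 [-0.13 -0.23] F [ 1.  -0.2 -0.2] w 0.0872 | shift [49.4  4.1  2.1] twist -0.2
```

>>> carry_out:
  commands:
    - [[1,15,0,0,0],[1,20,0,0,0],[1,8,0,0,0],[1,2,0,0,0],[1,0,0,0,0]]

```text
time: 38.87
position: [0.431, 0.0532, 0.062]
tool_rot: [0.456, 0.54, -0.486, 0.514]
ft_force: [-1.1, 0.2, 0.2]
grip_width: 0.0867
```

>>> carry_out:
  commands:
    - [[1,-5,0,0,0],[1,-5,0,0,0],[1,-5,0,0,0],[1,-5,0,0,0],[1,-5,0,0,0],[1,-5,0,0,0],[1,0,0,0,0]]

```text
time: 39.45
position: [0.4374, 0.0536, 0.0973]
tool_rot: [0.458, 0.538, -0.484, 0.516]
ft_force: [-0.2, 0.6, -0.3]
grip_width: 0.087
```

>>> carry_out:
  commands:
    - [[1,15,0,0,0],[1,20,0,0,0],[1,8,0,0,0],[1,2,0,0,0],[1,0,0,0,0]]

```text
time: 39.87
position: [0.4379, 0.053, 0.0539]
tool_rot: [0.459, 0.536, -0.482, 0.519]
ft_force: [-0.2, -0.3, -0.4]
grip_width: 0.087
```

>>> carry_out:
  commands:
    - [[1,-5,0,0,0],[1,-5,0,0,0],[1,-5,0,0,0],[1,-5,0,0,0],[1,-5,0,0,0],[1,-5,0,0,0],[1,0,0,0,0]]

```text
time: 40.45
position: [0.4411, 0.0531, 0.0899]
tool_rot: [0.46, 0.535, -0.481, 0.52]
ft_force: [-0.3, 0.4, 0.4]
grip_width: 0.0869
```

```bash
python3 s.py; python3 -c "
from h import *
go(.428,.0515,.05,6.7)"
```

```text
t40.45 [0.4411 0.0531 0.0899] pitch 1.93 [-0.123  0.465  1.939 -0.018  0.771 -0.223] [-0.007  0.001 -0.001]
t40.45 pos [0.4411 0.0531 0.0899] psi 6.5 tilt 2.06 q1,q6 [-0.12 -0.22] F [-0.3  0.4  0.4] w 0.0869 | shift [ 40.3 -11.8  -0.1] twist -0.2
```

>>> carry_out:
  commands:
    - [[1,12,-5,0,0],[1,15,-5,0,0],[1,8,-2,0,0],[1,2,0,0,0],[1,0,0,0,0]]

```text
time: 40.87
position: [0.4306, 0.0511, 0.0548]
tool_rot: [0.462, 0.532, -0.48, 0.523]
ft_force: [-0.4, -0.3, 0.3]
grip_width: 0.0869
```

```bash
python3 s.py; python3 -c "
from h import *
go(.428,.0515,-.005,6.7)
im=snap('wrist','w17.png');g=im.max(2)
print([proj('wrist',[*(np.array([.4278,.0515])+p),.066]).round(0).tolist() for p in((0,0),(-.0057,.0485),(.0285,0),(-.0285,0))])
for v in range(195,300,7): print(v,''.join('#' if x<70 else '+' if x<130 else '-' if x<190 else '.' for x in g[v,180:460:4]))
"
```

```text
t40.87 [0.4306 0.0511 0.0548] pitch 1.46 [-0.13   0.524  1.997 -0.021  0.645 -0.226] [0.002 0.003 0.002]
t40.87 pos [0.4306 0.0511 0.0548] psi 6.5 tilt 1.63 q1,q6 [-0.13 -0.23] F [-0.4 -0.3  0.3] w 0.0869 | shift [59.9 -0.9 -1. ] twist -0.2
[[310.0, 282.0], [309.0, 195.0], [360.0, 287.0], [260.0, 276.0]]
195 +------+++-----------..+-.-+..+-..--..-..--..--------------------+....
202 +------+++-----------.........................-------------------+....
209 +------+++----------.-........................--------------------....
216 +------+++----------..........................--------------------....
223 +-------++-----------.........................--------------------....
230 +-------+++--------.-.-.......................------------------+-....
237 #-------++-----------.........................-------------------.....
244 #-------+++----------.........................------------------+.....
251 +--------------------.-.......................------------------+.....
258 +----------------------.......................-------------------.....
265 ++---------------------.......................-------------------.....
272 ++++-----++-+++++++++--.......................------+++++++++++++--...
279 +++++++##+++++++++++++........................+++++++++++++##+++-----.
286 #+++++######++++++++++-++++++++++++++++++++++-++--++++++#######+------
293 #+++########++++++++++-++++++-+++++++-+++++-+-++++++++++########+----.
```

The housing top face (columns 260–364, far edge near row 195) matches the prediction. Descend and grip.

>>> carry_out:
  commands:
    - [[1,12,0,0,0],[1,15,0,0,0],[1,14,0,0,0],[1,10,0,0,0],[1,4,0,0,0],[1,0,0,0,0]]

```text
time: 41.42
position: [0.4356, 0.0501, 0.0013]
tool_rot: [0.464, 0.529, -0.477, 0.526]
ft_force: [-0.6, -0.7, -0.9]
grip_width: 0.0866
```

>>> carry_out:
  commands:
    - [[0,3,0,0,0],[0,0,0,0,0],[0,0,0,0,0],[0,0,0,0,0],[0,0,0,0,0],[0,0,0,0,0],[0,0,0,0,0],[0,0,0,0,0]]
  force: 30

```text
time: 42.08
position: [0.4335, 0.0504, 0.0004]
tool_rot: [0.463, 0.53, -0.478, 0.526]
ft_force: [0.3, 0.5, -3.0]
grip_width: 0.0557
```

>>> carry_out:
  commands:
    - [[0,0,0,0,0],[0,0,0,0,0],[0,0,0,0,0],[0,0,0,0,0],[0,0,0,0,0],[0,0,0,0,0]]

```text
time: 42.58
position: [0.4368, 0.05, 0.0001]
tool_rot: [0.465, 0.528, -0.477, 0.527]
ft_force: [-0.2, -0.3, -2.8]
grip_width: 0.056
```

```bash
python3 s.py; python3 -c "
from h import *
go(.428,.0515,-.005,6.7)"
```

```text
t42.58 [4.368e-01 5.000e-02 1.000e-04] pitch 0.64 [-0.131  0.645  2.024 -0.027  0.484 -0.221] [ 0.001 -0.     0.002]
t42.58 pos [4.368e-01 5.000e-02 1.000e-04] psi 6.5 tilt 0.96 q1,q6 [-0.13 -0.22] F [-0.2 -0.3 -2.8] w 0.0560 | shift [ 5.2 -8.5 -2.5] twist -0.2
```

Housing gripped at 56 mm. Lift, then carry to the plate.

>>> carry_out:
  commands:
    - [[0,-5,0,0,0],[0,-12,0,0,0],[0,-20,0,0,0],[0,-25,0,0,0],[0,-20,0,0,0],[0,-5,0,0,0],[0,0,0,0,0]]

```text
time: 43.17
position: [0.4361, 0.0513, 0.0906]
tool_rot: [0.464, 0.53, -0.477, 0.526]
ft_force: [-0.4, 0.9, -3.5]
grip_width: 0.0558
```

```bash
python3 s.py; python3 -c "
from h import *
go(.585,.028,.08,6.7)"
```

```text
t43.17 [0.4361 0.0513 0.0906] pitch 0.89 [-0.128  0.453  1.965 -0.019  0.74  -0.228] [-0.023 -0.002  0.   ]
t43.17 pos [0.4361 0.0513 0.0906] psi 6.5 tilt 1.14 q1,q6 [-0.13 -0.23] F [-0.4  0.9 -3.5] w 0.0558 | shift [  8.3 145.5  39.9] twist -0.2
```

>>> carry_out:
  commands:
    - [[0,0,12,3,0],[0,0,25,7,0],[0,0,28,8,0],[0,0,28,8,0],[0,0,28,8,0],[0,0,15,4,0],[0,0,5,1,0],[0,0,0,0,0]]

```text
time: 43.83
position: [0.5759, 0.029, 0.0776]
tool_rot: [0.46, 0.535, -0.481, 0.52]
ft_force: [-0.5, 0.0, -3.3]
grip_width: 0.0556
```

>>> carry_out:
  commands:
    - [[0,0,0,0,4],[0,0,0,0,7],[0,0,0,0,7],[0,0,0,0,7],[0,0,0,0,7],[0,0,0,0,7],[0,0,0,0,7],[0,0,0,0,7]]

```text
time: 44.5
position: [0.5541, 0.0327, 0.0687]
tool_rot: [-0.636, -0.262, 0.682, -0.247]
ft_force: [0.3, 0.5, -3.4]
grip_width: 0.0561
```

>>> carry_out:
  commands:
    - [[0,0,0,0,7],[0,0,0,0,7],[0,0,0,0,7],[0,0,0,0,7],[0,0,0,0,4],[0,0,0,0,2],[0,0,0,0,0]]

```text
time: 45.08
position: [0.5336, 0.0365, 0.0631]
tool_rot: [-0.671, -0.045, 0.739, -0.041]
ft_force: [-0.6, -1.2, -3.3]
grip_width: 0.0563
```

```bash
python3 s.py; python3 -c "
from h import *
go(.587,.028,.03,-83.5)"
```

```text
t45.08 [0.5336 0.0365 0.0631] pitch 5.46 [-0.132  0.622  1.683 -0.016  0.932  1.326] [-0.     0.044 -0.003]
t45.08 pos [0.5336 0.0365 0.0631] psi -83.0 tilt 5.51 q1,q6 [-0.13  1.33] F [-0.6 -1.2 -3.3] w 0.0563 | shift [ 27.8  15.4 -54.9] twist 0.5
```

>>> carry_out:
  commands:
    - [[0,-5,0,-6,0],[0,-5,0,-6,0],[0,-5,0,-6,0],[0,-5,0,-6,0],[0,-5,0,-6,0],[0,-5,0,-6,0],[0,-5,0,-6,0],[0,0,0,0,0]]

```text
time: 45.75
position: [0.5804, 0.0433, 0.0964]
tool_rot: [-0.67, -0.047, 0.74, -0.043]
ft_force: [1.6, 1.0, -2.7]
grip_width: 0.0559
```

```bash
python3 s.py
```

```text
t45.75 [0.5804 0.0433 0.0964] pitch 5.65 [-0.111  0.625  1.537 -0.012  1.078  1.338] [0.002 0.009 0.013]
```

>>> carry_out:
  commands:
    - [[0,15,0,0,0],[0,20,0,0,0],[0,15,0,0,0],[0,5,0,0,0],[0,0,0,0,0]]

```text
time: 46.17
position: [0.5787, 0.0432, 0.0422]
tool_rot: [-0.672, -0.047, 0.738, -0.043]
ft_force: [-0.3, -0.0, -2.6]
grip_width: 0.0557
```

```bash
python3 s.py;  python3 -c "
from h import *
go(.587,.028,.03,-83.5)"
```

```text
t46.17 [0.5787 0.0432 0.0422] pitch 5.29 [-0.112  0.697  1.579 -0.013  0.958  1.339] [0.005 0.002 0.01 ]
t46.17 pos [0.5787 0.0432 0.0422] psi -82.7 tilt 5.32 q1,q6 [-0.11  1.34] F [-0.3 -0.  -2.6] w 0.0557 | shift [11.4 16.2 -7.4] twist 0.8
```

>>> carry_out:
  commands:
    - [[0,-5,2,0,0],[0,-5,3,0,0],[0,-5,3,0,0],[0,-5,3,0,0],[0,-5,3,0,0],[0,-5,2,0,0],[0,-5,0,0,0],[0,0,0,0,0]]

```text
time: 46.83
position: [0.5878, 0.0245, 0.0852]
tool_rot: [-0.675, -0.046, 0.735, -0.044]
ft_force: [0.6, 0.2, -1.8]
grip_width: 0.056
```

```bash
python3 s.py
```

```text
t46.83 [0.5878 0.0245 0.0852] pitch 4.82 [-0.14   0.641  1.54  -0.016  1.045  1.312] [-0.004  0.002 -0.005]
```

>>> carry_out:
  commands:
    - [[0,20,0,0,0],[0,20,0,0,0],[0,4,0,0,0],[0,0,0,0,0]]

```text
time: 47.17
position: [0.5869, 0.0241, 0.0435]
tool_rot: [-0.678, -0.046, 0.733, -0.044]
ft_force: [0.0, 0.4, -2.5]
grip_width: 0.0557
```

```bash
python3 s.py
```

```text
t47.17 [0.5869 0.0241 0.0435] pitch 4.40 [-0.141  0.697  1.572 -0.017  0.949  1.313] [0.012 0.011 0.005]
```

>>> carry_out:
  commands:
    - [[0,-4,0,0,0],[0,-4,0,0,0],[0,-4,0,0,0],[0,-4,0,0,0],[0,-4,0,0,0],[0,-4,0,0,0],[0,-4,0,0,0],[0,-4,0,0,0]]

```text
time: 47.83
position: [0.5915, 0.0244, 0.082]
tool_rot: [-0.679, -0.046, 0.731, -0.045]
ft_force: [0.5, 0.1, -3.1]
grip_width: 0.0559
```

```bash
python3 s.py;  python3 -c "
from h import *
go(.587,.028,.03,-83.5)"
```

```text
t47.83 [0.5915 0.0244 0.082 ] pitch 4.15 [-0.14   0.645  1.542 -0.016  1.027  1.312] [-0.077 -0.047  0.114]
t47.83 pos [0.5915 0.0244 0.082 ] psi -82.7 tilt 4.22 q1,q6 [-0.14  1.31] F [ 0.5  0.1 -3.1] w 0.0559 | shift [52.2 -3.8  0.2] twist 0.8
```

>>> carry_out:
  commands:
    - [[0,20,0,0,0],[0,20,0,0,0],[0,3,0,0,0],[0,0,0,0,0]]

```text
time: 48.17
position: [0.5923, 0.0238, 0.0427]
tool_rot: [-0.682, -0.045, 0.728, -0.045]
ft_force: [0.7, -1.0, -2.6]
grip_width: 0.0558
```

>>> carry_out:
  commands:
    - [[0,-5,0,0,0],[0,-5,0,0,0],[0,-5,0,0,0],[0,-5,0,0,0],[0,-5,0,0,0],[0,-5,0,0,0],[0,0,0,0,0]]

```text
time: 48.75
position: [0.5972, 0.0237, 0.0803]
tool_rot: [-0.685, -0.045, 0.726, -0.046]
ft_force: [1.7, 0.3, -2.7]
grip_width: 0.056
```

>>> carry_out:
  commands:
    - [[0,20,0,0,0],[0,20,0,0,0],[0,3,0,0,0],[0,0,0,0,0]]

```text
time: 49.08
position: [0.598, 0.0231, 0.0401]
tool_rot: [-0.688, -0.044, 0.723, -0.046]
ft_force: [0.3, -0.5, -2.4]
grip_width: 0.0556
```

>>> carry_out:
  commands:
    - [[0,-5,0,0,0],[0,-5,0,0,0],[0,-5,0,0,0],[0,-5,0,0,0],[0,-5,0,0,0],[0,-5,0,0,0],[0,0,0,0,0]]

```text
time: 49.67
position: [0.6022, 0.0231, 0.0775]
tool_rot: [-0.69, -0.044, 0.721, -0.047]
ft_force: [0.3, 0.6, -2.3]
grip_width: 0.0557
```

>>> carry_out:
  commands:
    - [[0,20,0,0,0],[0,20,0,0,0],[0,3,0,0,0],[0,0,0,0,0]]

```text
time: 50.0
position: [0.6037, 0.0224, 0.0373]
tool_rot: [-0.693, -0.043, 0.718, -0.048]
ft_force: [-0.5, 0.2, -3.0]
grip_width: 0.0559
```

```bash
python3 s.py;  python3 -c "
from h import *
go(.587,.028,.012,-83.5)"
```

```text
t50.00 [0.6037 0.0224 0.0373] pitch 1.95 [-0.14   0.707  1.569 -0.017  0.9    1.313] [0.013 0.011 0.003]
t50.00 pos [0.6037 0.0224 0.0373] psi -82.6 tilt 2.09 q1,q6 [-0.14  1.31] F [-0.5  0.2 -3. ] w 0.0559 | shift [25.9 -7.8 14.9] twist 0.9
```

>>> carry_out:
  commands:
    - [[0,0,-3,7,0],[0,2,-3,7,1],[0,3,-2,4,0],[0,3,0,1,0],[0,0,0,0,0]]

```text
time: 50.42
position: [0.582, 0.0286, 0.0319]
tool_rot: [-0.694, -0.036, 0.718, -0.041]
ft_force: [-0.1, 0.1, -2.9]
grip_width: 0.0562
```

```bash
python3 s.py;  python3 -c "
from h import *
go(.584,.028,.010,-83.5)"
```

```text
t50.42 [0.582  0.0286 0.0319] pitch 1.85 [-0.135  0.694  1.63  -0.017  0.85   1.339] [-0.019  0.011  0.003]
t50.42 pos [0.582  0.0286 0.0319] psi -83.7 tilt 1.99 q1,q6 [-0.13  1.34] F [-0.1  0.1 -2.9] w 0.0562 | shift [21.8  0.7 -2.6] twist -0.2
```

>>> carry_out:
  commands:
    - [[0,4,0,-1,0],[0,4,0,-1,0],[0,4,0,0,0],[0,3,0,0,0],[0,2,0,0,0],[0,0,0,0,0]]

```text
time: 50.92
position: [0.5852, 0.0285, 0.0137]
tool_rot: [-0.695, -0.036, 0.717, -0.041]
ft_force: [-0.0, -0.5, -3.3]
grip_width: 0.0558
```

```bash
python3 s.py;  python3 -c "
from h import *
go(.584,.028,.010,-83.5)"
```

```text
t50.92 [0.5852 0.0285 0.0137] pitch 1.68 [-0.134  0.725  1.631 -0.018  0.815  1.34 ] [ 0.005 -0.004 -0.001]
t50.92 pos [0.5852 0.0285 0.0137] psi -83.7 tilt 1.84 q1,q6 [-0.13  1.34] F [-0.  -0.5 -3.3] w 0.0558 | shift [3.7 0.4 1.1] twist -0.2
```

>>> carry_out:
  commands:
    - [[0,1,0,1,0],[0,1,0,0,0],[0,1,0,0,0],[0,0,0,0,0]]

```text
time: 51.25
position: [0.5842, 0.0283, 0.0111]
tool_rot: [-0.695, -0.036, 0.717, -0.041]
ft_force: [-0.4, 0.1, -3.0]
grip_width: 0.056
```

>>> carry_out:
  commands:
    - [[0,1,0,0,0],[0,1,0,0,0],[0,1,0,0,0],[0,0,0,0,0]]

```text
time: 51.58
position: [0.5845, 0.0282, 0.0112]
tool_rot: [-0.696, -0.036, 0.716, -0.041]
ft_force: [0.6, 0.1, -3.2]
grip_width: 0.0558
```

>>> carry_out:
  commands:
    - [[0,2,0,0,0],[0,2,0,0,0]]

```text
time: 51.75
position: [0.5839, 0.0279, 0.0099]
tool_rot: [-0.695, -0.036, 0.717, -0.042]
ft_force: [-4.8, 0.4, 20.7]
grip_width: 0.056
```

Firm contact at the expected height. Release and rise.

>>> carry_out:
  commands:
    - [[1,0,0,0,0],[1,0,0,0,0],[1,0,0,0,0],[1,0,0,0,0],[1,0,0,0,0],[1,0,0,0,0],[1,0,0,0,0],[1,0,0,0,0]]

```text
time: 52.42
position: [0.5863, 0.0275, 0.01]
tool_rot: [-0.697, -0.036, 0.715, -0.042]
ft_force: [0.3, -0.0, 0.6]
grip_width: 0.0862
```

>>> carry_out:
  commands:
    - [[1,-5,0,0,0],[1,-15,0,0,0],[1,-25,0,0,0],[1,-35,0,0,0],[1,-35,0,0,0],[1,-35,0,0,0],[1,-20,0,0,0],[1,0,0,0,0]]

```text
time: 53.08
position: [0.5886, 0.0296, 0.1861]
tool_rot: [-0.694, -0.036, 0.718, -0.042]
ft_force: [0.1, 0.2, -0.4]
grip_width: 0.0869
```

>>> carry_out:
  commands:
    - [[1,0,15,10,0],[1,0,30,20,0],[1,0,30,20,0],[1,0,30,20,0],[1,0,30,20,0],[1,0,30,20,0],[1,0,15,10,0],[1,0,0,0,0]]

```text
time: 53.75
position: [0.4849, -0.1666, 0.1884]
tool_rot: [-0.695, -0.04, 0.717, -0.044]
ft_force: [-0.1, -0.2, 0.4]
grip_width: 0.0868
```

```bash
python3 s.py
python3 - <<'E'
from h import *
t=snap("top","tF.png");s=snap("scene","sF.png")
R=np.array([[.9936,-.113],[.113,.9936]]);c=np.array([.5853,.0279])
W=lambda x,y,z:[*(c+R@[x,y]),z]
for n,im in(("top",t),("scene",s)):
    for x,y in((-.0485,-.0285),(.0485,-.0285),(.0485,.0285),(-.0485,.0285)): cv2.circle(im,tuple(np.round(proj(n,W(x,y,.076))).astype(int)),1,(0,0,255),-1)
    for P in (W(0,.068,.029),[.5735,.3045,.131]): cv2.circle(im,tuple(np.round(proj(n,P)).astype(int)),1,(0,0,255),-1)
a=cv2.resize(t[195:285,235:405],(800,424),interpolation=cv2.INTER_NEAREST)
b=cv2.resize(s[170:350,200:440],(230,172))
cv2.imwrite("pics/F.png",np.vstack([a,np.pad(cv2.resize(s[240:350,210:400],(304,176)),((0,0),(0,192),(0,0))) if 0 else cv2.resize(s[180:330,200:440],(800,500))])[:600] if 0 else np.vstack([a[:, :],cv2.resize(s[230:283,220:400],(800,176))])[:600])
cv2.imwrite("pics/F.png",np.hstack([cv2.resize(t[195:285,235:405],(480,254),interpolation=cv2.INTER_CUBIC),np.zeros((254,0,3),np.uint8)]) if 0 else np.vstack([cv2.resize(t[200:275,240:400],(540,253),interpolation=cv2.INTER_CUBIC),cv2.resize(s[180:335,220:460],(540,347),interpolation=cv2.INTER_CUBIC)]))
E
```

```text
t53.75 [ 0.4849 -0.1666  0.1884] pitch 1.32 [-0.534  0.385  1.685 -0.025  1.095  0.931] [ 0.005  0.021 -0.007]
```

View pics/F.png

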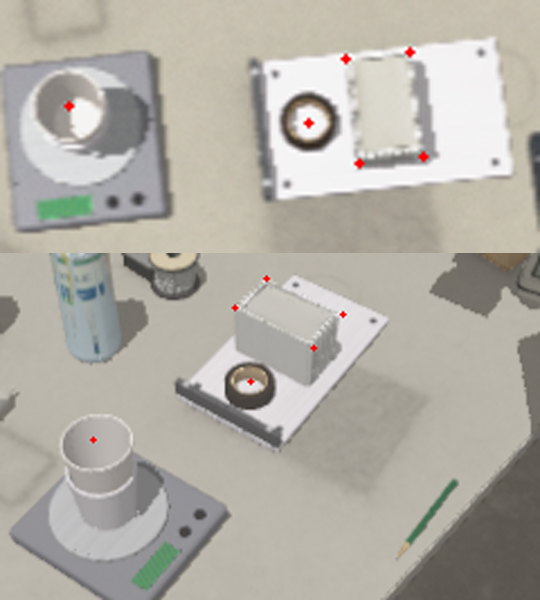

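The final picture (the 16th, 2 over budget) shows the housing square to the bar, within about 3 mm of its planned corners. The roll is centred on its mark, the liner stands upright in the holder on the pan, and the arm is clear. I'm handing in.

```bash
python3 -c "
from rig import robot
print(robot.hand_in())"
```

```text
the job is handed in; nothing more can be done
None
```

I handed the job in at about 54 s of the 112 s, and no verdict came back. All four items are set out, and my last views show them well inside the tolerances.

| Item | What the last check showed |
|---|---|
| Holder cup | Upright on the pan, about 1–2 mm from its centre |
| Liner cup | Upright and centred in the holder, foot about 23 mm above the holder's underside; no measurable force while lowering it |
| Housing | Upright, long sides parallel to the bar, about 2–3 mm from the plate's middle |
| Tape roll | Flat, about 2–3 mm from the middle of the gap |

The gripper was open and clear of everything. I never approached the glue bottle, the multimeter or the green cup.

**Problems and disagreements:**
- **First grasp missed:** I closed over the holder cup without touching it. The real fingertips sit about 38 mm short of the reported TCP, so after that I set heights from contact and from the objects themselves.
- **Tool tilt:** the tool drifted to about 8° of tilt because each row restarts from the measured pose. I worked it down to about 2–3° before setting the roll and housing down.
- **Housing contact:** it met the plate at about 21 N at the wrist, against the 120 N limit.
- **Roll position:** the wrist and top views disagreed by about 4 mm on where the roll started. I used 0.175 m in y, and the grasp worked.
- **Picture count:** I viewed 16 pictures, 2 over the budget of 14.

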